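# Ice bucket held over its marble slab

## Robot

A 6-joint arm with a two-finger parallel gripper is mounted at the origin on the work surface. World frame = base frame: x ahead of the robot, y to its left, z up, the work surface at z = 0. Lengths are in m, angles in rad, forces in N, time in s.
With the tool pointing down it reaches from about 0.4 to 0.925 m from the base axis. Payload 12.5 kg.
Tool frame: the origin (TCP) lies midway between the tips of the shut fingers; the grasp point (between the pads) lies 19 mm behind it; x points along the fingers, y is the direction in which the jaws open and shut, and the axes are right-handed (so a half turn about x gives the same grasp; the last joint's range is limited). The gripper opens to 95 mm and grips with 3 to 60 N. Pads are 20 mm wide; open, the fingers measure 119 mm over their backs; the gripper's body (75 mm by 180 mm) begins 59 mm behind the grasp point.
Start: joints at [1.135, 0.491, 1.559, -0, 1.092, -0.106], TCP at [0.202, 0.591, 0.215] pointing down, gripper open.
Joint ranges: [-3.1, 3.1], [-0.84, 2.19], [0.05, 2.79], [-1.13, 4.28], [0.06, 2.93], [-2.69, 2.69]. Speed limits (rad/s): [2.22, 2.22, 2.79, 3.14, 3.14, 3.14].

## Interface

Orientations are given as a unit quaternion [x, y, z, w].
In Python, from bench import * gives the robot as it stands. The module is installed in compiled form; this text tells all that it offers.
- The arm moves only by the tool play_rows, never from a script. Its argument "motion" is a list that holds one entry, the list of rows, each a list of 7 numbers: the closure, from 0 (fully open) to 1 (shut), then the shift along the tool's x, y, z each as a share of 5 cm, from -1 to 1, then the turn, a rotation vector about the tool's x, y, z each as a share of 0.1 rad, from -1 to 1. In form: [[[hand, x, y, z, ax, ay, az], ...]]. A call has 1 to 20 rows; each row shifts and turns the pose as measured when the row begins, along the tool's axes as they then stand; what a row does not reach is not made up. A row lasts 1/10 s, in which the tool goes at most 50 mm and 8.59 degrees, less where a joint would pass 70% of its speed; a pose out of reach is approached as far as the arm can. A call with a number of a shift or a turn outside -1 to 1 is refused whole. A call with a gripper value outside its range is refused whole. The fingers move at their own pace and stop on an object; "squeeze" is the grip in N (left out, the last holds). Time passes only in rows, so rows that do not move let the fingers close. It gives the time, the measured TCP pose, the force and the opening at its end, in the units of the state.
- state(): the state, without advancing time (a new reading comes with each control period).
- snapshot(name): name is "scene" or "top" or "wrist"; returns the picture (480x640x3 uint8, blue, green, red); there is no depth.
- camera_info(name): a dict with "fov_y" (degrees; the focal length in pixels is half the picture's height over the tangent of half this angle, whatever the lens; pixels are square), "cx", "cy" (the principal point, pixels), "dist_coeffs" ([k1, k2, p1, p2, k3] as OpenCV has them; the pictures are not rectified), "pose" (4x4, takes a point from camera to world coordinates). Camera axes: x right, y down, z forward; pixel columns grow to the right and rows downward; lengths in m; the calibration is good to about 2 mm. A picture is of the moment at which its call begins: read the wrist's pose just before it. camera_info takes no time and is no camera call; for the wrist camera it gives the pose at the moment of the call.
- job_done(): hands the job in, once; it reports no verdict.
Trained networks look in the newest picture that a camera, given by its name, has taken for a name from the list of things; names that differ only in an ending like _2 or _b are one class to them, and where a whole thing is asked for, a point or a joint stands for the part that bears it (a point fixed in the world has none). Each returns a list of dicts, best first, with "confidence" (0 to 1); they miss things now and then, are a little off and sometimes report something else, mostly with a low value. They report only what shows in the picture. A call takes as long as a camera call. They do not tell look-alikes from the thing itself.
- find_in(camera, name): "box" ([left, top, right, bottom] in pixels, round what is visible of it).
- mark_of(camera, name): "xy" ([column, row] in pixels: a listed point, or the origin of a listed thing).
The state is a dict: "time": time; "q": joint angles; "qvel": joint speeds; "tau": joint torques, N m; "ee_pos": TCP position; "orientation": TCP orientation; "wrist_force": force on the tool from outside, world axes, zero at the start; "wrist_torque": the same for the moment, N m; "gripper_width": finger opening in m.
Only numpy, scipy, OpenCV 4.12 (cv2) and the standard library are available. Lean on these libraries where they do the work, as an engineer would, in place of code of your own. Each camera call takes 0.05 s, during which the arm holds its last target.

## Task

Swing the ice bucket's folded carry handle up until it seats fully upright at its stop, with the bucket still standing on the cart. Then lift the bucket by that handle, carry it upright over the brass rail to the marble slab without touching the rail or disturbing anything else, and finish still holding it by the handle, level and motionless about 15 mm above the slab, centred and square over it and not touching it, so that I can slip a felt pad underneath.

Things in the scene. Friction and masses are not known exactly. Their poses are not given: they have to be found in the camera images.
- bucket_center (a point): centre of the closed oblong steel ice bucket, 45 mm above its flat underside. It is 84 (x) by 130 (y) by 90 mm high, lid 88 x 134 mm, 0.65 to 0.9 kg in all; loose on the cart, on either side of the brass rail. Own axes: z up, y along its long side; the brass latch stands out 10 mm in the middle of the +x side; the folded handle sticks out over the -x side (towards the robot)
- handle (a joint): angle of the bucket's U-shaped brass carry handle: 0 = level, out to the bucket's -x side; grows as it rises; 1.57 = upright, at its end stop. Starts at 0.1 to 0.5. Hinge line: along the bucket's y through its middle, 66 mm above its underside (21 mm above bucket_center). A stiff hinge (about 0.065 N m): the handle stays where it is left. Forced off its arc it slides or tips the bucket
- handle_grip (a point): middle of the handle's grip, 100 mm from the hinge line: a round wood sleeve, 16 mm in diameter, 90 mm long, along the bucket's y, that turns easily on the bar. With the handle upright it is 166 mm above the underside, over the bucket's middle. Brass side arms, 8 mm thick, 74 mm either side of the middle, run to the hinge. The axes turn with the handle (y stays along the grip)
- slab_top (a point): centre of the upper face of the fixed marble slab: rectangular, 105 mm (its x) by 152 mm (its y), 12 mm thick, lying on the cart on the other side of the rail from the bucket; z up. The bucket's long side goes along the slab's long side, either way round
- gallery: fixed low brass rail between bucket and slab: two bars on three posts, 240 mm long along its x, 77 mm high over its balls, 24 mm wide at the feet; origin on the cart under its middle
- tumbler_a: loose faceted crystal tumbler beside the rail, 70 mm wide, 85 mm high; origin under its middle; leave alone
- tumbler_b: loose faceted crystal tumbler on the other side of the rail, 70 mm wide, 85 mm high; origin under its middle; leave alone
- olive_dish: loose ceramic dish, 100 mm wide, 35 mm high, at the back; origin under its middle; leave alone
- tongs: loose steel ice tongs lying flat at the back, 180 mm long, 12 mm high; origin near the middle; leave alone
- jigger: loose steel hourglass measure, 44 mm wide, 80 mm high, on the robot's side of the rail; origin under its middle; leave alone
Mind the look-alikes: they are no part of the job. Leave any blue or green look-alike of the part that bears bucket_center alone. Of the things shaped like the part that bears slab_top, the marble one is meant.

How it is judged:
By the outcome, as a careful person would: the job done as asked, in the order asked, and still so for the second after the job is handed in, while the arm keeps its last pose, push and grip.
It also fails if it takes over 64 s, if anything falls off the work surface, if the arm or the gripper's body presses on something with over 40 N, if the wrist force passes 120 N, or if a joint passes its speed limit or range.

## Working session

There is one attempt and no reset: what is moved stays moved. The work goes in short steps, Python scripts to look and compute and a tool call to move; the robot and the scene stay as the last step left them, time stands still between calls to the robot, and variables do not carry over. Pictures are saved under pics/ and viewed, and the job is handed in when it is done.

Besides the shell and the picture viewer there is one more tool, called after "Emit:" by a JSON object that holds its "api" and its "payload". play_rows: Moves the arm, as the interface text tells. Its arguments: {"type":"object","properties":{"motion":{"type":"array"},"squeeze":{"type":"number"}},"required":["motion"]}

```bash
mkdir -p pics; ls; python3 - <<'E'
from bench import *
import cv2, numpy as np
s=state(); print({k:np.round(v,3).tolist() for k,v in s.items()})
for c in ("scene","top"):
    im=snapshot(c); cv2.imwrite(f"pics/{c}1.png",im)
    i=camera_info(c); print(c,i["fov_y"],i["cx"],i["cy"],i["dist_coeffs"],np.round(i["pose"],3).tolist())
    for n in ("bucket_center","handle_grip","slab_top","gallery","tumbler_a","olive_dish","tongs","jigger"):
        print(n,[(np.round(d["xy"]).tolist(),round(d["confidence"],2)) for d in mark_of(c,n)][:4])
print(state()["time"])
E
```

```text
pics
{'time': 0.0, 'q': [1.135, 0.492, 1.559, -0.0, 1.092, -0.106], 'qvel': [-0.002, 0.001, -0.0, -0.002, 0.0, -0.001], 'tau': [0.002, -61.265, -25.817, 0.069, 0.048, -0.0], 'ee_pos': [0.202, 0.591, 0.214], 'orientation': [0.116, 0.698, -0.116, 0.697], 'wrist_force': [-0.52, -0.252, -1.049], 'wrist_torque': [0.008, -0.03, -0.065], 'gripper_width': 0.095}
scene 56.838029433641 319.9573346287743 238.33709143489727 [-0.00410641  0.          0.          0.          0.        ] [[0.615, 0.552, -0.563, 1.063], [0.788, -0.435, 0.435, -0.466], [-0.005, -0.712, -0.702, 0.694], [0.0, 0.0, 0.0, 1.0]]
bucket_center [([256.0, 288.0], 0.91), ([210.0, 196.0], 0.7), ([113.0, 285.0], 0.62)]
handle_grip [([118.0, 313.0], 0.79), ([230.0, 211.0], 0.76), ([242.0, 239.0], 0.61), ([490.0, 249.0], 0.17)]
slab_top [([383.0, 168.0], 0.71), ([444.0, 200.0], 0.68), ([344.0, 216.0], 0.56)]
gallery [([344.0, 246.0], 0.94), ([426.0, 304.0], 0.58)]
tumbler_a [([346.0, 214.0], 0.72), ([341.0, 272.0], 0.67)]
olive_dish [([424.0, 304.0], 0.56)]
tongs [([490.0, 247.0], 0.72)]
jigger [([296.0, 205.0], 0.59)]
top 43.00951433321329 319.991969724132 237.73368520005403 [-0.2149958  0.         0.         0.         0.       ] [[0.015, -0.999, 0.052, 0.444], [-1.0, -0.015, 0.005, -0.084], [-0.004, -0.052, -0.999, 1.581], [0.0, 0.0, 0.0, 1.0]]
bucket_center [([384.0, 218.0], 0.8), ([289.0, 139.0], 0.26)]
handle_grip [([475.0, 252.0], 0.6), ([360.0, 298.0], 0.58), ([373.0, 260.0], 0.57)]
slab_top [([194.0, 212.0], 0.96), ([193.0, 284.0], 0.67)]
gallery [([296.0, 228.0], 0.76)]
tumbler_a [([268.0, 257.0], 0.86), ([311.0, 209.0], 0.68)]
olive_dish [([288.0, 142.0], 0.63)]
tongs [([201.0, 152.0], 0.71)]
jigger [([194.0, 211.0], 0.53), ([293.0, 291.0], 0.48)]
0.9
```

View pics/scene1.png

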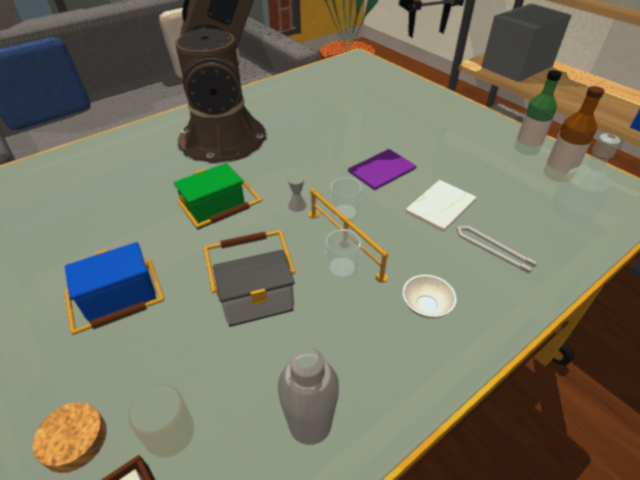

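View pics/top1.png

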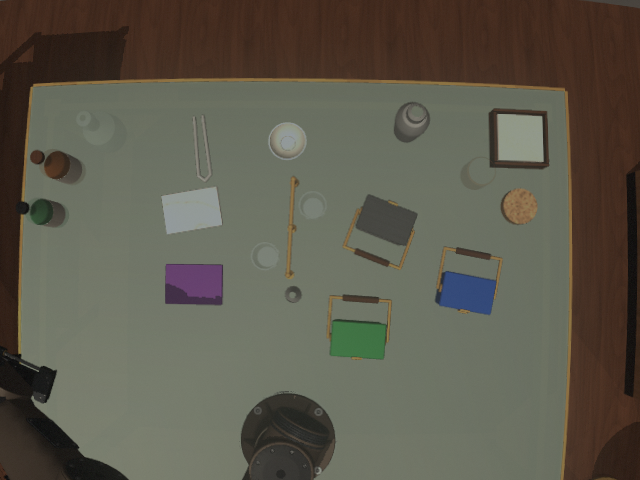

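The scene picture shows the grey steel bucket at about (255,288), with its handle raised towards the robot and its latch at (259,296). The rail runs from (315,200) to (383,270). The white marble slab is at (441,204), with the purple look-alike at (382,168). In the top view the bucket lid is at (387,220) and the slab at (192,211). I'll zoom in to measure.

```bash
cat > h.py <<'E'
import numpy as np, cv2, json
from scipy.spatial.transform import Rotation as R
def K(i,hh=480):
    f=hh/2/np.tan(np.radians(i["fov_y"])/2)
    return np.array([[f,0,i["cx"]],[0,f,i["cy"]],[0,0,1.]])
def ray(i,uv):
    p=cv2.undistortPoints(np.array(uv,float).reshape(-1,1,2),K(i),np.array(i["dist_coeffs"],float)).reshape(-1,2)
    T=np.array(i["pose"]); d=np.c_[p,np.ones(len(p))]@T[:3,:3].T
    return T[:3,3],d
def onz(i,uv,z):
    o,d=ray(i,uv); return o+d*((z-o[2])/d[:,2])[:,None]
def proj(i,P):
    T=np.linalg.inv(np.array(i["pose"])); 
    return cv2.projectPoints(np.array(P,float).reshape(-1,1,3),cv2.Rodrigues(T[:3,:3])[0],T[:3,3],K(i),np.array(i["dist_coeffs"],float))[0].reshape(-1,2)
def crop(im,x0,y0,w,h,s,name):
    c=cv2.resize(im[y0:y0+h,x0:x0+w],None,fx=s,fy=s,interpolation=cv2.INTER_CUBIC); cv2.imwrite("pics/"+name,c)
E
python3 - <<'E'
from h import *
a=cv2.imread("pics/top1.png"); b=cv2.imread("pics/scene1.png")
c1=cv2.resize(a[185:275,335:435],None,fx=4,fy=4,interpolation=cv2.INTER_CUBIC)
c2=cv2.resize(a[175:265,150:250],None,fx=4,fy=4,interpolation=cv2.INTER_CUBIC)
cv2.imwrite("pics/zt.png",np.hstack([c1,c2]))
crop(b,195,220,120,110,5,"zs.png")
E
```

```text
(no output)
```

View pics/zt.png

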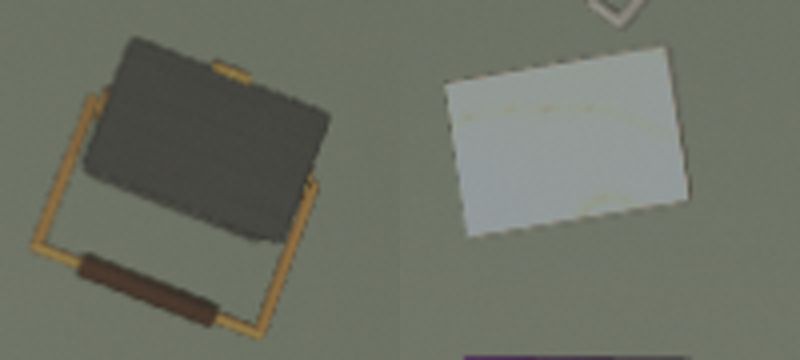

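View pics/zs.png

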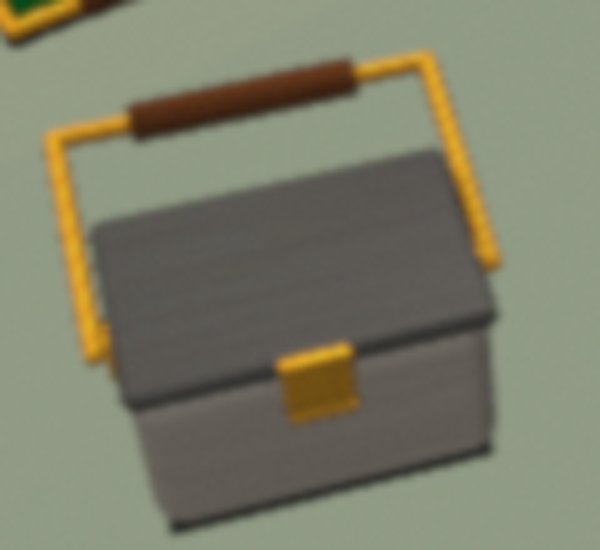

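```bash
cat > fit.py <<'E'
from bench import *
from h import *
from scipy.optimize import least_squares
it=camera_info("top"); is_=camera_info("scene")
def px(p,s,o): return (np.array(p,float)+.5)/s-.5+np.array(o)
def model(v):
    x,y,yaw,th=v; Rz=R.from_euler('z',yaw).as_matrix(); o=np.array([x,y,0])
    f=lambda P:np.array(P)@Rz.T+o
    a,b=.044,.067
    lid=f([[a,b,.09],[a,-b,.09],[-a,-b,.09],[-a,b,.09]])
    g=lambda r,yy:[-r*np.cos(th),yy,.066+r*np.sin(th)]
    sl=f([g(.1,.045),g(.1,-.045)])
    bot=f([[.042,-.065,0],[.042,.065,0]])
    return lid,sl,bot
tl=px([(133,38),(330,113),(285,243),(84,172)],4,(335,185))
ts=px([(80,265),(215,317)],4,(335,185))
sl_=px([(95,225),(437,152)],5,(195,220)); ss=px([(353,76),(134,120)],5,(195,220)); sb=px([(175,530),(490,452)],5,(195,220))
def res(v):
    lid,sl,bot=model(v)
    return np.concatenate([proj(it,np.r_[lid,sl])-np.r_[tl,ts], proj(is_,np.r_[lid[2:],sl,bot])-np.r_[sl_,ss,sb]]).ravel()
r=least_squares(res,[.5,-.25,0,.3],loss='soft_l1'); print(np.round(r.x,4)); print(np.round(res(r.x).reshape(-1,2),1).tolist())
sc=px([(45,83),(265,47),(288,199),(68,237)],4,(150,175))
P=onz(it,sc,.012); print(np.round(P,4).tolist(),P.mean(0)); 
for k in range(4): d=P[(k+1)%4]-P[k]; print(np.linalg.norm(d),np.degrees(np.arctan2(d[1],d[0])))
print(onz(it,[(294,179),(292,228),(289,275)],.07), onz(it,[(313,205),(266,256)],.085),onz(it,[(293,293)],.08))
E
python3 fit.py
```

```text
[ 0.5694 -0.2391 -0.354   0.108 ]
[[-0.5, -0.9], [0.8, -0.1], [-0.4, 0.6], [-0.9, -1.3], [0.1, -0.1], [0.2, 0.0], [-1.7, -2.4], [0.5, -3.8], [0.2, -0.4], [-1.0, 0.7], [-1.7, 1.8], [2.9, -0.2]]
[[0.6319, 0.3449, 0.012], [0.6567, 0.1982, 0.012], [0.5573, 0.1802, 0.012], [0.5305, 0.326, 0.012]] [0.59411956 0.26231612 0.012     ]
0.1488375784840534 -80.4019098887646
0.1009943152343931 -169.77165052046917
0.1481789128662564 100.41622808760283
0.10311945477799109 10.589762538053387
[[ 0.66951593 -0.00898147  0.07      ]
 [ 0.54649756 -0.00624095  0.07      ]
 [ 0.42961692 -0.00076753  0.07      ]] [[ 0.6031195  -0.05784815  0.085     ]
 [ 0.47552702  0.05587334  0.085     ]] [[ 0.38556201 -0.01188299  0.08      ]]
```

```bash
cat >> h.py <<'E'
def rows(s,wps,hand,rnd=3):
    """wps: list of (pos,yaw_of_tool_y or None,n) tool kept pointing down; prints rows"""
    p=np.array(s["ee_pos"],float); Rm=R.from_quat(s["orientation"]); out=[]
    for tgt,yaw,n in wps:
        tgt=np.array(tgt,float)
        Rt=Rm if yaw is None else down(yaw)
        rv=(Rm.inv()*Rt).as_rotvec()
        for k in range(n):
            d=Rm.inv().apply((tgt-p)/(n-k)); w=(Rm.inv()*Rt).as_rotvec()/(n-k)
            row=np.round(np.r_[hand,d/.05,w/.1],rnd); out.append(row.tolist())
            p=p+Rm.apply(row[1:4]*.05); Rm=Rm*R.from_rotvec(row[4:]*.1)
    a=np.abs(np.array(out))[:,1:].max(0); print("max",a); print(len(out),str(out).replace("-0.0,","0,").replace(" ",""))
    return out
def down(yaw):
    x=np.array([0,0,-1.]); y=np.array([np.cos(yaw),np.sin(yaw),0]); return R.from_matrix(np.c_[x,y,np.cross(x,y)])
def show(s):
    Rm=R.from_quat(s["orientation"]).as_matrix()
    print("t",round(s["time"],2),"pos",np.round(s["ee_pos"],4),"toolx",np.round(Rm[:,0],3),"yaw y",np.round(np.degrees(np.arctan2(Rm[1,1],Rm[0,1])),2),"F",np.round(s["wrist_force"],2),"T",np.round(s["wrist_torque"],3),"w",round(s["gripper_width"],4),"q",np.round(s["q"],3))
E
python3 - <<'E'
from bench import *
from h import *
s=state(); show(s)
T=np.eye(4);T[:3,:3]=R.from_quat(s["orientation"]).as_matrix();T[:3,3]=s["ee_pos"]
i=camera_info("wrist"); print(i["fov_y"],i["cx"],i["cy"],i["dist_coeffs"]); print(np.round(np.linalg.inv(T)@np.array(i["pose"]),4))
E
```

```text
t 0.9 pos [0.2024 0.5914 0.2147] toolx [ 0.  0. -1.] yaw y 71.11 F [ 0.37  0.04 -0.26] T [ 0.052 -0.009  0.029] w 0.0952 q [ 1.135  0.491  1.559 -0.     1.092 -0.106]
65.7759442947255 319.6952051296403 242.3772594591237 [-0.076457  0.        0.        0.        0.      ]
[[-4.000e-04 -2.722e-01  9.622e-01 -1.702e-01]
 [ 1.000e+00 -9.000e-04  2.000e-04 -1.000e-04]
 [ 9.000e-04  9.622e-01  2.722e-01 -7.740e-02]
 [ 0.000e+00  0.000e+00  0.000e+00  1.000e+00]]
```

```bash
python3 - <<'E'
from bench import *
from h import *
s=state()
rows(s,[((.42,.34,.32),np.radians(35),9),((.5,-.2,.32),np.radians(-20.3),11)],.5,2)
E
```

```text
max [0.24 0.44 0.99 0.88 0.   0.  ]
20 [[0.5,-0.23,-0.37,0.64,0.7,0,-0.0],[0.5,-0.23,-0.33,0.66,0.7,0,-0.0],[0.5,-0.24,-0.28,0.68,0.7,0,-0.0],[0.5,-0.23,-0.23,0.7,0.7,0,-0.0],[0.5,-0.24,-0.18,0.72,0.7,0,-0.0],[0.5,-0.23,-0.13,0.73,0.7,0,-0.0],[0.5,-0.24,-0.08,0.73,0.7,0,-0.0],[0.5,-0.23,-0.03,0.74,0.7,0,-0.0],[0.5,-0.24,0.03,0.74,0.7,0,-0.0],[0.5,0.0,-0.44,0.89,0.88,0,-0.0],[0.5,0.0,-0.36,0.92,0.88,0,-0.0],[0.5,0.0,-0.28,0.95,0.88,0,-0.0],[0.5,0.0,-0.2,0.97,0.88,0,-0.0],[0.5,0.0,-0.11,0.99,0.88,0,-0.0],[0.5,0.0,-0.03,0.99,0.88,0,-0.0],[0.5,0.0,0.06,0.99,0.87,0,-0.0],[0.5,0.0,0.15,0.98,0.88,0,-0.0],[0.5,0.0,0.24,0.97,0.87,0,-0.0],[0.5,0.0,0.32,0.94,0.88,0,-0.0],[0.5,0.0,0.4,0.91,0.87,0,-0.0]]
```

Emit:
{"api": "play_rows", "payload": {"motion": [[[0.5,-0.23,-0.37,0.64,0.7,0,0],[0.5,-0.23,-0.33,0.66,0.7,0,0],[0.5,-0.24,-0.28,0.68,0.7,0,0],[0.5,-0.23,-0.23,0.7,0.7,0,0],[0.5,-0.24,-0.18,0.72,0.7,0,0],[0.5,-0.23,-0.13,0.73,0.7,0,0],[0.5,-0.24,-0.08,0.73,0.7,0,0],[0.5,-0.23,-0.03,0.74,0.7,0,0],[0.5,-0.24,0.03,0.74,0.7,0,0],[0.5,0,-0.44,0.89,0.88,0,0],[0.5,0,-0.36,0.92,0.88,0,0],[0.5,0,-0.28,0.95,0.88,0,0],[0.5,0,-0.2,0.97,0.88,0,0],[0.5,0,-0.11,0.99,0.88,0,0],[0.5,0,-0.03,0.99,0.88,0,0],[0.5,0,0.06,0.99,0.87,0,0],[0.5,0,0.15,0.98,0.88,0,0],[0.5,0,0.24,0.97,0.87,0,0],[0.5,0,0.32,0.94,0.88,0,0],[0.5,0,0.4,0.91,0.87,0,0]]]}}

```text
time: 2.9
ee_pos: [0.4831, -0.2158, 0.3264]
orientation: [0.594, 0.386, -0.589, 0.389]
wrist_force: [0.8, 0.2, 0.9]
gripper_width: 0.0479
```

```bash
python3 - <<'E'
from bench import *
from h import *
import pickle
s=state(); show(s)
i=camera_info("wrist"); im=snapshot("wrist"); cv2.imwrite("pics/w1.png",im); s2=state(); show(s2); pickle.dump(i,open("w1.pkl","wb"))
E
```

```text
t 2.9 pos [ 0.4831 -0.2158  0.3264] toolx [ 0.008 -0.001 -1.   ] yaw y -23.53 F [0.83 0.2  0.94] T [-0.068  0.037  0.011] w 0.0479 q [-0.547  0.25   1.633  0.004  1.252 -0.137]
t 2.95 pos [ 0.4837 -0.2218  0.3258] toolx [ 0.008 -0.003 -1.   ] yaw y -24.0 F [-1.78 -3.83 -2.08] T [-0.211  0.181  0.045] w 0.0473 q [-0.555  0.255  1.628  0.002  1.251 -0.137]
```

View pics/w1.png

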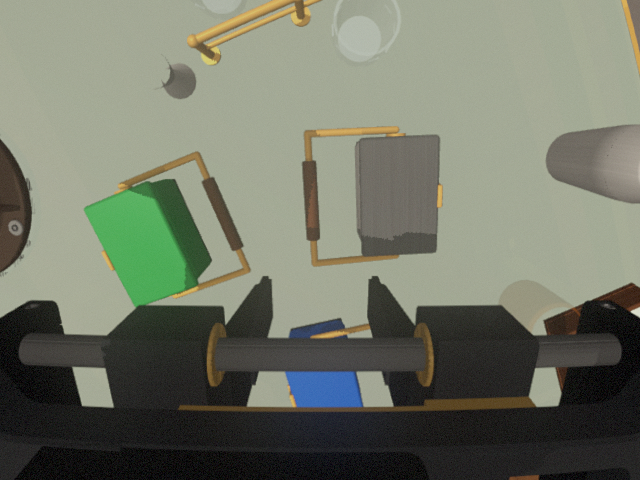

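The wrist view shows the grey bucket at about (400,195) and its grip sleeve at (311,200). The green look-alike is at (150,240), well to the robot's side. The arm was still moving, so I'll take a settled picture and refine the fit.

```bash
python3 - <<'E'
from bench import *
from h import *
import pickle
snapshot("top")
s=state(); show(s)
i=camera_info("wrist"); im=snapshot("wrist"); cv2.imwrite("pics/w2.png",im); s2=state(); show(s2); pickle.dump(i,open("w2.pkl","wb"))
crop(im,290,110,170,170,3.5,"zw2.png")
E
```

```text
t 3.0 pos [ 0.4834 -0.2185  0.3255] toolx [ 0.007 -0.001 -1.   ] yaw y -23.73 F [-0.36  0.09  0.2 ] T [-0.132  0.083 -0.022] w 0.0475 q [-0.55   0.253  1.631  0.003  1.251 -0.137]
t 3.05 pos [ 0.4831 -0.216   0.3256] toolx [ 0.007 -0.    -1.   ] yaw y -23.53 F [0.16 0.75 0.87] T [-0.087  0.146 -0.017] w 0.0478 q [-0.547  0.251  1.633  0.003  1.251 -0.137]
```

View pics/zw2.png

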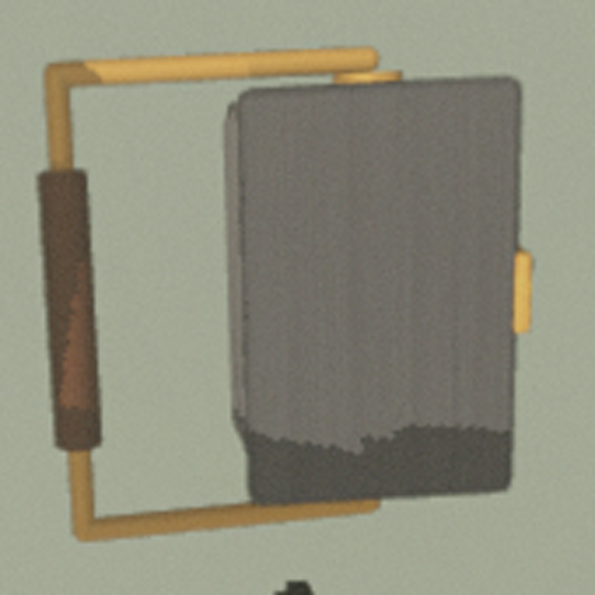

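```bash
cat > fit2.py <<'E'
exec(open("fit.py").read().split("r=least_squares")[0])
import pickle
iw=pickle.load(open("w2.pkl","rb"))
wl=px([(520,77),(511,490),(250,503),(239,90)],3.5,(290,110)); ws=px([(62,172),(78,450)],3.5,(290,110))
def resw(v):
    lid,sl,bot=model(v); return (proj(iw,np.r_[lid,sl])-np.r_[wl,ws]).ravel()
for nm,f in (("wrist",resw),("all",lambda v:np.r_[resw(v),res(v)*1.0])):
    r=least_squares(f,[.57,-.24,-.35,.1],loss='soft_l1'); print(nm,np.round(r.x,4),"yawdeg",np.degrees(r.x[2])); print(np.round(f(r.x).reshape(-1,2),1).tolist())
    _,sl,_=model(r.x); print("grip",np.round(sl.mean(0),4))
# triangulate sleeve mid from top, scene, wrist
A=[];b=[]
for i,p in ((it,ts.mean(0)),(is_,ss.mean(0)),(iw,ws.mean(0))):
    o,d=ray(i,[p]); d=d[0]/np.linalg.norm(d[0]); M=np.eye(3)-np.outer(d,d); A.append(M); b.append(M@o)
X=np.linalg.lstsq(np.vstack(A),np.concatenate(b),rcond=None)[0]; print("tri",X,[np.linalg.norm(M@X-q) for M,q in zip(A,b)])
E
python3 fit2.py
```

```text
wrist [ 0.5706 -0.2392 -0.3589  0.1828] yawdeg -20.56065419755281
[[0.9, -0.8], [0.7, 1.4], [-0.6, 2.0], [-1.0, -0.6], [-0.2, -0.3], [0.2, 0.1]]
grip [ 0.4785 -0.2046  0.0842]
all [ 0.5704 -0.2394 -0.3551  0.128 ] yawdeg -20.344024931268738
[[0.7, -0.7], [0.9, 1.5], [-0.4, 2.4], [-1.3, -0.2], [-1.0, 0.0], [-0.3, -0.6], [-0.3, -1.4], [0.9, -0.5], [-0.3, 0.2], [-0.8, -1.7], [0.2, -0.6], [0.4, -0.5], [-1.6, -2.0], [0.7, -3.4], [0.4, -0.7], [-0.9, 0.4], [-1.6, 2.2], [3.1, 0.3]]
grip [ 0.4775 -0.2049  0.0788]
tri [ 0.47712537 -0.20451475  0.077458  ] [np.float64(0.0009960611620291855), np.float64(0.00029130909218290704), np.float64(0.001170741808618036)]
```

```bash
python3 - <<'E'
from bench import *
from h import *
s=state(); show(s)
rows(s,[((.4775,-.2047,.16),np.radians(-20.4),6),((.4775,-.2047,.16),np.radians(-20.4),2)],.5,2)
E
```

```text
t 3.05 pos [ 0.4831 -0.216   0.3256] toolx [ 0.007 -0.    -1.   ] yaw y -23.53 F [0.16 0.75 0.87] T [-0.087  0.146 -0.017] w 0.0478 q [-0.547  0.251  1.633  0.003  1.251 -0.137]
max [0.56 0.04 0.03 0.1  0.01 0.01]
8 [[0.5,0.55,-0.04,-0.03,-0.09,0,-0.01],[0.5,0.55,-0.03,-0.03,-0.09,0,-0.01],[0.5,0.55,-0.03,-0.02,-0.09,-0.01,-0.01],[0.5,0.55,-0.04,-0.03,-0.09,0,-0.01],[0.5,0.56,-0.03,-0.03,-0.09,-0.01,-0.01],[0.5,0.55,-0.03,-0.02,-0.1,0,-0.01],[0.5,0.0,0,0,0.0,0,-0.0],[0.5,0.0,0,0,0.0,0,-0.0]]
```

Emit:
{"api": "play_rows", "payload": {"motion": [[[0.5,0.55,-0.04,-0.03,-0.09,0,-0.01],[0.5,0.55,-0.03,-0.03,-0.09,0,-0.01],[0.5,0.55,-0.03,-0.02,-0.09,-0.01,-0.01],[0.5,0.55,-0.04,-0.03,-0.09,0,-0.01],[0.5,0.56,-0.03,-0.03,-0.09,-0.01,-0.01],[0.5,0.55,-0.03,-0.02,-0.1,0,-0.01],[0.5,0,0,0,0,0,0],[0.5,0,0,0,0,0,0]]]}}

```text
time: 3.85
ee_pos: [0.478, -0.1967, 0.1579]
orientation: [0.579, 0.407, -0.576, 0.409]
wrist_force: [-0.1, -0.5, -0.2]
gripper_width: 0.0472
```

```bash
python3 - <<'E'
from bench import *
from h import *
import pickle
s=state(); show(s)
i=camera_info("wrist"); im=snapshot("wrist"); cv2.imwrite("pics/w3.png",im); s2=state(); show(s2); pickle.dump(i,open("w3.pkl","wb"))
rows(s,[((.4775,-.2047,.16),np.radians(-20.4),1)],.5,2)
E
```

```text
t 3.85 pos [ 0.478  -0.1967  0.1579] toolx [ 0.005 -0.001 -1.   ] yaw y -19.55 F [-0.12 -0.54 -0.22] T [-0.151  0.051 -0.   ] w 0.0472 q [-0.519  0.408  1.89   0.002  0.839 -0.179]
t 3.9 pos [ 0.478  -0.1967  0.158 ] toolx [ 0.005 -0.001 -1.   ] yaw y -19.56 F [ 0.16 -0.5  -0.66] T [-0.105  0.085  0.01 ] w 0.0474 q [-0.519  0.408  1.89   0.002  0.839 -0.179]
max [0.04 0.04 0.15 0.15 0.01 0.05]
1 [[0.5,-0.04,0.04,0.15,0.15,-0.01,-0.05]]
```

View pics/w3.png

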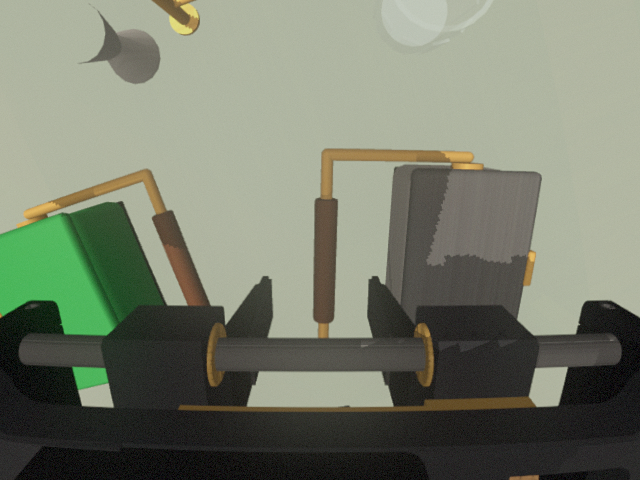

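```bash
cat >> fit2.py <<'E'
i3=pickle.load(open("w3.pkl","rb"))
w3=np.array([(326,199),(324,321.5)]); l3=np.array([(540,173)])
def res3(v):
    lid,sl,bot=model(v); return (proj(i3,np.r_[sl])-np.r_[w3]).ravel()
f=lambda v:np.r_[resw(v),res(v)[:12],res(v)[16:20],res3(v)]
r=least_squares(f,[.57,-.24,-.35,.1],loss='soft_l1'); print(np.round(r.x,4),np.degrees(r.x[2])); print(np.round(f(r.x).reshape(-1,2),1).tolist()); print(model(r.x)[1].mean(0))
A=[];b=[]
for i,p in ((it,ts.mean(0)),(is_,ss.mean(0)),(iw,ws.mean(0)),(i3,w3.mean(0))):
    o,d=ray(i,[p]); d=d[0]/np.linalg.norm(d[0]); M=np.eye(3)-np.outer(d,d); A.append(M); b.append(M@o)
X=np.linalg.lstsq(np.vstack(A),np.concatenate(b),rcond=None)[0]; print("tri",X,[np.linalg.norm(M@X-q) for M,q in zip(A,b)])
for z in (.078,.084): print(onz(i3,w3,z), np.degrees(np.arctan2(*(onz(i3,w3,z)[0]-onz(i3,w3,z)[1])[[0,1]])))
E
python3 fit2.py | tail -9
```

```text
tri [ 0.47712537 -0.20451475  0.077458  ] [np.float64(0.0009960611620291855), np.float64(0.00029130909218290704), np.float64(0.001170741808618036)]
[ 0.5707 -0.2395 -0.3561  0.1565] -20.401874374155803
[[1.0, -0.7], [1.1, 1.5], [-0.2, 2.3], [-0.9, -0.2], [-0.4, 0.1], [0.3, -0.1], [-0.3, -1.5], [1.0, -0.5], [-0.3, 0.2], [-0.8, -1.8], [0.4, -0.9], [0.6, -0.7], [0.4, -1.5], [-1.1, -0.4], [-0.4, 0.2], [-0.6, -0.7]]
[ 0.47813591 -0.20510644  0.08158299]
tri [ 0.47763858 -0.20456072  0.07776637] [np.float64(0.0015172897652135256), np.float64(0.0004942662796357521), np.float64(0.0006801758815627916), np.float64(0.0011510225733426514)]
[[ 0.49397201 -0.16344948  0.078     ]
 [ 0.46211505 -0.24977438  0.078     ]] 20.255855908224135
[[ 0.49416514 -0.16250695  0.084     ]
 [ 0.46307231 -0.24676125  0.084     ]] 20.25585590822413
```

Emit:
{"api": "play_rows", "payload": {"motion": [[[0.5,0.2,0.03,0.1,0.1,-0.01,-0.05],[0.5,0.2,0.02,0.08,0.05,0,0],[0.5,0.2,0,0,0,0,0],[0.5,0.2,0,0,0,0,0],[0.5,0.2,0,0,0,0,0],[0.5,0,0,0,0,0,0]]]}}

```text
time: 4.5
ee_pos: [0.4786, -0.2076, 0.1068]
orientation: [0.582, 0.401, -0.58, 0.405]
wrist_force: [-0.7, 0.5, -0.3]
gripper_width: 0.0471
```

```bash
python3 - <<'E'
from bench import *
from h import *
s=state(); show(s)
rows(s,[((.478,-.205,.060),np.radians(-20.35),4)],.5,2)
E
```

```text
t 4.5 pos [ 0.4786 -0.2076  0.1068] toolx [ 0.004 -0.003 -1.   ] yaw y -20.51 F [-0.72  0.5  -0.32] T [-0.097  0.078  0.047] w 0.0471 q [-5.360e-01  4.890e-01  1.927e+00 -1.000e-03  7.210e-01 -1.770e-01]
max [0.24 0.01 0.02 0.01 0.01 0.02]
4 [[0.5,0.23,-0.01,-0.01,-0.01,0.0,-0.01],[0.5,0.24,-0.01,-0.01,-0.01,0.0,-0.01],[0.5,0.23,-0.01,-0.01,0,0.01,-0.01],[0.5,0.24,0,-0.02,-0.01,0.0,-0.02]]
```

Emit:
{"api": "play_rows", "payload": {"motion": [[[0.5,0.23,-0.01,-0.01,0.02,0.01,-0.02],[0.5,0.23,-0.01,-0.01,0,0.01,-0.01],[0.5,0.23,-0.01,-0.01,0,0.01,-0.01],[0.5,0.23,0,-0.02,0,0,0],[0.5,0,0,0,0,0,0],[0.5,0,0,0,0,0,0]]]}}

```text
time: 5.1
ee_pos: [0.478, -0.2042, 0.056]
orientation: [0.582, 0.403, -0.581, 0.402]
wrist_force: [-0.3, 0.5, -0.1]
gripper_width: 0.0474
```

```bash
python3 - <<'E'
from bench import *
from h import *
import pickle
s=state(); show(s)
i=camera_info("wrist"); im=snapshot("wrist"); cv2.imwrite("pics/w4.png",im); pickle.dump(i,open("w4.pkl","wb"));show(state())
E
```

```text
t 5.1 pos [ 0.478  -0.2042  0.056 ] toolx [-0.     0.002 -1.   ] yaw y -20.62 F [-0.28  0.52 -0.06] T [-0.059  0.077 -0.03 ] w 0.0474 q [-0.532  0.571  1.965  0.004  0.607 -0.175]
t 5.15 pos [ 0.478  -0.2043  0.0561] toolx [-0.     0.002 -1.   ] yaw y -20.62 F [ 0.08  1.05 -1.07] T [-0.07   0.047  0.031] w 0.0474 q [-0.532  0.571  1.965  0.004  0.607 -0.175]
```

View pics/w4.png

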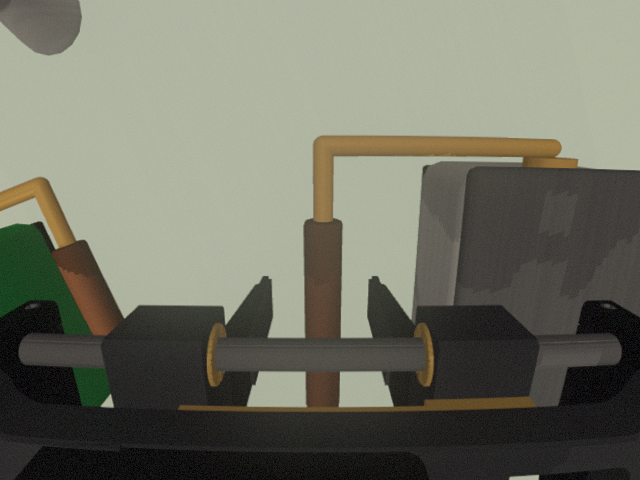

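Emit:
{"api": "play_rows", "payload": {"motion": [[[0.5,-0.06,0,0.01,0,0,0],[0.5,0,0,0,0,0,0],[0.7,0,0,0,0,0,0],[0.85,0,0,0,0,0,0],[0.95,0,0,0,0,0,0],[1,0,0,0,0,0,0],[1,0,0,0,0,0,0],[1,0,0,0,0,0,0]]], "squeeze": 12}}

```text
time: 5.95
ee_pos: [0.4786, -0.2053, 0.0611]
orientation: [0.582, 0.402, -0.58, 0.403]
wrist_force: [0.7, -0.5, 0.2]
gripper_width: 0.0157
```

```bash
python3 - <<'E'
from bench import *
from h import *
import pickle
s=state(); show(s)
i=camera_info("wrist"); im=snapshot("wrist"); cv2.imwrite("pics/w5.png",im); pickle.dump(i,open("w5.pkl","wb"));show(state())
im=snapshot("scene"); crop(im,175,190,160,150,4,"zs5.png"); cv2.imwrite("pics/scene5.png",im)
E
```

```text
t 5.95 pos [ 0.4786 -0.2053  0.0611] toolx [ 0.003  0.001 -1.   ] yaw y -20.63 F [ 0.74 -0.45  0.23] T [-0.147  0.107 -0.008] w 0.0157 q [-0.533  0.563  1.961  0.004  0.615 -0.176]
t 6.0 pos [ 0.4786 -0.2053  0.0611] toolx [ 0.003  0.001 -1.   ] yaw y -20.63 F [ 0.06 -0.31  0.12] T [-0.141 -0.01   0.087] w 0.0157 q [-0.533  0.563  1.961  0.004  0.615 -0.176]
```

View pics/zs5.png

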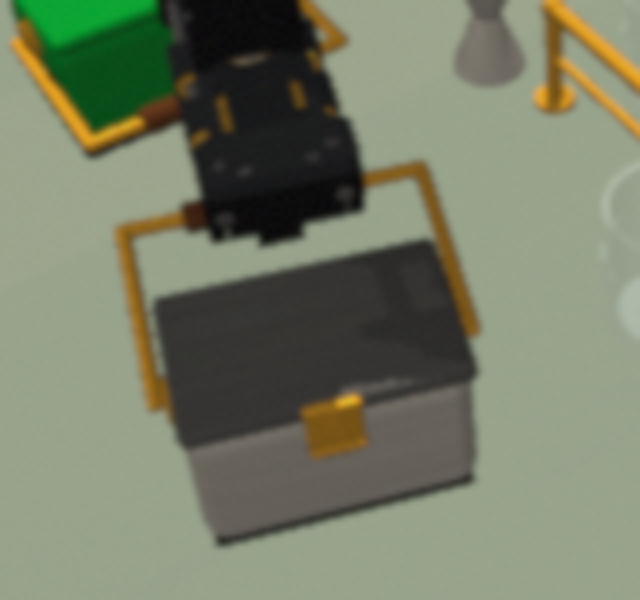

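View pics/w5.png

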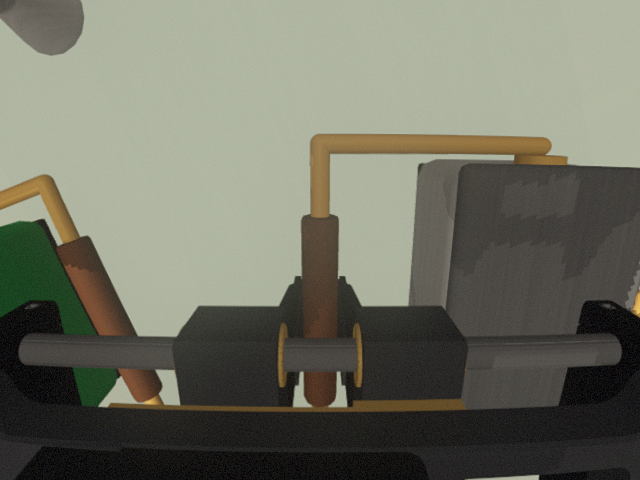

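```bash
cat >> h.py <<'E'
def arc(a,b,n,hand=1,r=.1):
    t=np.linspace(a,b,n+1); o=[]
    for p,q in zip(t[:-1],t[1:]): o.append([hand,round(-r*(np.sin(q)-np.sin(p))/.05,2),round(r*(np.cos(p)-np.cos(q))/.05,2),0,0,0,0])
    print(len(o),str(o).replace(" ",""))
E
python3 -c "
from h import *
arc(.16,.6,9); arc(.6,1.0,8)"
```

```text
9 [[1,np.float64(-0.1),np.float64(0.02),0,0,0,0],[1,np.float64(-0.1),np.float64(0.02),0,0,0,0],[1,np.float64(-0.09),np.float64(0.03),0,0,0,0],[1,np.float64(-0.09),np.float64(0.03),0,0,0,0],[1,np.float64(-0.09),np.float64(0.04),0,0,0,0],[1,np.float64(-0.09),np.float64(0.04),0,0,0,0],[1,np.float64(-0.09),np.float64(0.04),0,0,0,0],[1,np.float64(-0.08),np.float64(0.05),0,0,0,0],[1,np.float64(-0.08),np.float64(0.05),0,0,0,0]]
8 [[1,np.float64(-0.08),np.float64(0.06),0,0,0,0],[1,np.float64(-0.08),np.float64(0.06),0,0,0,0],[1,np.float64(-0.07),np.float64(0.07),0,0,0,0],[1,np.float64(-0.07),np.float64(0.07),0,0,0,0],[1,np.float64(-0.07),np.float64(0.07),0,0,0,0],[1,np.float64(-0.06),np.float64(0.08),0,0,0,0],[1,np.float64(-0.06),np.float64(0.08),0,0,0,0],[1,np.float64(-0.06),np.float64(0.08),0,0,0,0]]
```

Emit:
{"api": "play_rows", "payload": {"motion": [[[1,-0.1,0.02,0,0,0,0],[1,-0.1,0.02,0,0,0,0],[1,-0.09,0.03,0,0,0,0],[1,-0.09,0.03,0,0,0,0],[1,-0.09,0.04,0,0,0,0],[1,-0.09,0.04,0,0,0,0],[1,-0.09,0.04,0,0,0,0],[1,-0.08,0.05,0,0,0,0],[1,-0.08,0.05,0,0,0,0],[1,0,0,0,0,0,0]]]}}

```text
time: 7.05
ee_pos: [0.4953, -0.2116, 0.1055]
orientation: [0.583, 0.402, -0.58, 0.403]
wrist_force: [1.3, 0.4, -0.2]
gripper_width: 0.0152
```

```bash
cat > chk.py <<'E'
from bench import *
from h import *
s=state(); show(s)
u=np.array([np.cos(np.radians(-20.5)),np.sin(np.radians(-20.5)),0]); n=np.array([-u[1],u[0],0])
H=np.array([.5707,-.2395,.066]); d=np.array(s["ee_pos"])+[0,0,.019]-H
print("u",d@u,"n",d@n,"z",d[2],"r",np.hypot(d@u,d[2]),"th",np.arctan2(d[2],-d@u), "Fu",np.dot(s["wrist_force"],u),"Fz",s["wrist_force"][2])
E
python3 chk.py
```

```text
t 7.05 pos [ 0.4953 -0.2116  0.1055] toolx [ 0.004  0.    -1.   ] yaw y -20.63 F [ 1.32  0.43 -0.22] T [-0.171 -0.073  0.028] w 0.0152 q [-0.528  0.51   1.886  0.003  0.742 -0.17 ]
u -0.0804222045272336 n -0.00027095601417905445 z 0.058542927109229134 r 0.09947364120980345 th 0.6292357301443188 Fu 1.0823357312115616 Fz -0.22203185489650146
```

```bash
sed -i 's/round(\(-\?r\)/float(\1/; s/\/.05,2)/\/.05).__round__(2)/g' h.py; sed -n '/def arc/,$p' h.py; cat > h2.py <<'E'
import numpy as np
def arc(a,b,n,r=.1):
    t=np.linspace(a,b,n+1)
    for p,q in zip(t[:-1],t[1:]): print([1,round(float(-r*(np.sin(q)-np.sin(p))/.05),2),round(float(r*(np.cos(p)-np.cos(q))/.05),2),0,0,0,0],end=',')
E
python3 -c "
from h2 import *
arc(.63,1.28,14)"
```

```text
def arc(a,b,n,hand=1,r=.1):
    t=np.linspace(a,b,n+1); o=[]
    for p,q in zip(t[:-1],t[1:]): o.append([hand,float(-r*(np.sin(q)-np.sin(p))/.05).__round__(2),round(r*(np.cos(p)-np.cos(q))/.05).__round__(2),0,0,0,0])
    print(len(o),str(o).replace(" ",""))
[1, -0.07, 0.06, 0, 0, 0, 0],[1, -0.07, 0.06, 0, 0, 0, 0],[1, -0.07, 0.06, 0, 0, 0, 0],[1, -0.07, 0.07, 0, 0, 0, 0],[1, -0.06, 0.07, 0, 0, 0, 0],[1, -0.06, 0.07, 0, 0, 0, 0],[1, -0.06, 0.07, 0, 0, 0, 0],[1, -0.05, 0.08, 0, 0, 0, 0],[1, -0.05, 0.08, 0, 0, 0, 0],[1, -0.04, 0.08, 0, 0, 0, 0],[1, -0.04, 0.08, 0, 0, 0, 0],[1, -0.04, 0.09, 0, 0, 0, 0],[1, -0.03, 0.09, 0, 0, 0, 0],[1, -0.03, 0.09, 0, 0, 0, 0],
```

Emit:
{"api": "play_rows", "payload": {"motion": [[[1,-0.07,0.06,0,0,0,0],[1,-0.07,0.06,0,0,0,0],[1,-0.07,0.06,0,0,0,0],[1,-0.07,0.07,0,0,0,0],[1,-0.06,0.07,0,0,0,0],[1,-0.06,0.07,0,0,0,0],[1,-0.06,0.07,0,0,0,0],[1,-0.05,0.08,0,0,0,0],[1,-0.05,0.08,0,0,0,0],[1,-0.04,0.08,0,0,0,0],[1,-0.04,0.08,0,0,0,0],[1,-0.04,0.09,0,0,0,0],[1,-0.03,0.09,0,0,0,0],[1,0,0,0,0,0,0]]]}}

```text
time: 8.45
ee_pos: [0.5433, -0.2296, 0.1429]
orientation: [0.582, 0.403, -0.581, 0.402]
wrist_force: [1.8, -0.1, -1.4]
gripper_width: 0.0158
```

```bash
python3 chk.py; python3 - <<'E'
from bench import *
from h import *
im=snapshot("scene"); crop(im,175,190,160,150,4,"zs6.png")
E
```

```text
t 8.45 pos [ 0.5433 -0.2296  0.1429] toolx [ 0.001  0.002 -1.   ] yaw y -20.63 F [ 1.76 -0.09 -1.38] T [-0.17  -0.151 -0.016] w 0.0158 q [-0.513  0.522  1.725  0.003  0.895 -0.154]
u -0.029091019099209185 n -0.00033402507556632127 z 0.09587490699905257 r 0.10019124305201295 th 1.2761986243905472 Fu 1.6852336676102513 Fz -1.3808777907494014
```

View pics/zs6.png

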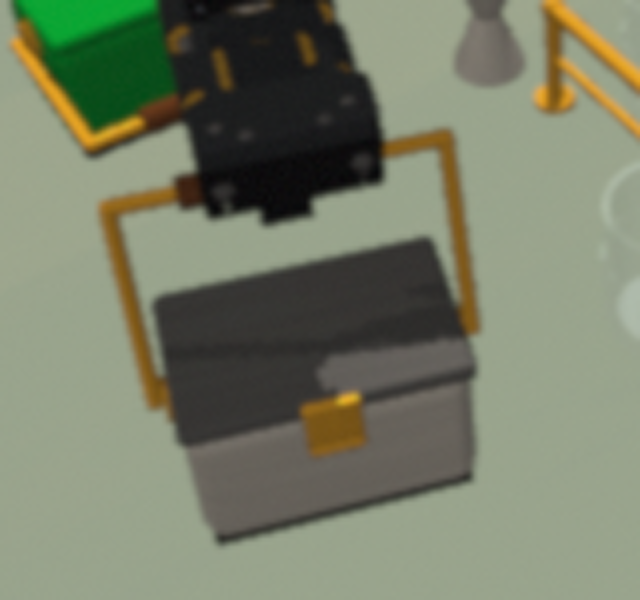

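The bucket's pixel corners in the scene view haven't changed, and the radius about the hinge is still 100 mm. I'll continue the arc.

Emit:
{"api": "play_rows", "payload": {"motion": [[[1,-0.02,0.06,0,0,0,0],[1,-0.02,0.06,0,0,0,0],[1,-0.01,0.06,0,0,0,0],[1,-0.01,0.06,0,0,0,0],[1,-0.01,0.06,0,0,0,0],[1,-0.01,0.06,0,0,0,0],[1,0,0.06,0,0,0,0],[1,0,0.05,0,0,0,0],[1,0,0,0,0,0,0]]]}}

```text
time: 9.4
ee_pos: [0.5663, -0.2382, 0.147]
orientation: [0.582, 0.403, -0.581, 0.402]
wrist_force: [0.6, 0.1, -3.8]
gripper_width: 0.0159
```

```bash
python3 chk.py
```

```text
t 9.4 pos [ 0.5663 -0.2382  0.147 ] toolx [-0.001  0.003 -1.   ] yaw y -20.62 F [ 0.6   0.12 -3.77] T [-0.074  0.056  0.017] w 0.0159 q [-0.507  0.549  1.657  0.002  0.938 -0.148]
u -0.004562858949328188 n -0.000359782361509319 z 0.10004915094635286 r 0.10015314416870577 th 1.525221732877817 Fu 0.5198544185029436 Fz -3.765164365406618
```

Emit:
{"api": "play_rows", "payload": {"motion": [[[1,0.01,0.03,0,0,0,0],[1,0.005,0.03,0,0,0,0],[1,0.005,0.03,0,0,0,0],[1,0,0,0,0,0,0]]]}}

```text
time: 9.8
ee_pos: [0.571, -0.24, 0.1472]
orientation: [0.582, 0.403, -0.581, 0.402]
wrist_force: [-1.5, 0.6, -0.2]
gripper_width: 0.0157
```

```bash
python3 chk.py
```

```text
t 9.8 pos [ 0.571  -0.24    0.1472] toolx [ 0.001  0.002 -1.   ] yaw y -20.62 F [-1.5   0.61 -0.23] T [0.016 0.36  0.031] w 0.0157 q [-0.505  0.554  1.645  0.002  0.943 -0.147]
u 0.0005077934995563336 n -0.0003708611906370731 z 0.10023744164015591 r 0.10023872784907964 th 1.5758621898836838 Fu -1.6186242471778027 Fz -0.23453466969679632
```

Emit:
{"api": "play_rows", "payload": {"motion": [[[1,0,0.03,0,0,0,0],[1,0,0,0,0,0,0]]]}}

```text
time: 10.0
ee_pos: [0.5724, -0.2406, 0.1476]
orientation: [0.582, 0.403, -0.581, 0.402]
wrist_force: [-1.6, 0.1, 1.8]
gripper_width: 0.0153
```

```bash
python3 chk.py;python3 - <<'E'
from bench import *
from h import *
im=snapshot("scene"); crop(im,175,190,160,150,4,"zs7.png")
E
python3 chk.py
```

```text
t 10.0 pos [ 0.5724 -0.2406  0.1476] toolx [ 0.     0.002 -1.   ] yaw y -20.62 F [-1.6   0.08  1.79] T [0.038 0.362 0.028] w 0.0153 q [-0.505  0.556  1.641  0.002  0.945 -0.146]
u 0.0019280605698804752 n -0.0004082345717259929 z 0.10055011965450242 r 0.10056860335162203 th 1.5899690967743847 Fu -1.528000694038905 Fz 1.788267839161413
t 10.05 pos [ 0.5722 -0.2405  0.1475] toolx [ 0.     0.002 -1.   ] yaw y -20.62 F [-2.34  1.71  2.98] T [ 0.068  0.482 -0.006] w 0.0155 q [-0.505  0.556  1.641  0.002  0.945 -0.146]
u 0.0017852054901743553 n -0.0003851371477002154 z 0.10045041108333819 r 0.10046627317390538 th 1.5885664638960084 Fu -2.794104925337451 Fz 2.9797300997204426
```

View pics/zs7.png

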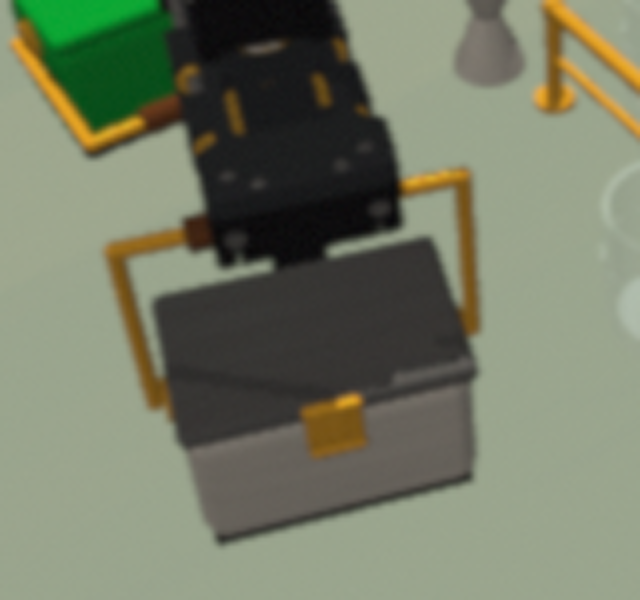

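Emit:
{"api": "play_rows", "payload": {"motion": [[[1,0.005,0.04,0,0,0,0],[1,0,0.02,0,0,0,0]]]}}

```text
time: 10.25
ee_pos: [0.5753, -0.2417, 0.1481]
orientation: [0.582, 0.403, -0.581, 0.402]
wrist_force: [-2.8, 2.4, 3.1]
gripper_width: 0.0158
```

```bash
python3 chk.py;python3 - <<'E'
from bench import *
from h import *
im=snapshot("scene"); crop(im,175,190,160,150,4,"zs8.png")
a=cv2.imread("pics/zs7.png");b=cv2.imread("pics/zs8.png");g=lambda x:cv2.GaussianBlur(cv2.cvtColor(x,6),(0,0),4)[300:].astype(float)
print(cv2.phaseCorrelate(g(a),g(b)))
E
python3 chk.py
```

```text
t 10.25 pos [ 0.5753 -0.2417  0.1481] toolx [ 0.001  0.001 -1.   ] yaw y -20.62 F [-2.77  2.37  3.08] T [0.09  0.491 0.011] w 0.0158 q [-0.504  0.559  1.633  0.002  0.95  -0.146]
u 0.0050460907241986356 n -0.00043918276076707107 z 0.10114434544982989 r 0.10127014193764798 th 1.6206449896188617 Fu -3.4271822845937288 Fz 3.076630822550034
((-0.007529274004070885, 0.03367962278124992), 0.707644506894462)
t 10.3 pos [ 0.5753 -0.2417  0.1481] toolx [ 0.001  0.001 -1.   ] yaw y -20.62 F [-2.53  1.63  5.71] T [ 0.147  0.54  -0.018] w 0.0154 q [-0.504  0.559  1.633  0.002  0.95  -0.146]
u 0.005084941556873964 n -0.00044890094338837476 z 0.1010920011877042 r 0.10121980702793111 th 1.6210541070239277 Fu -2.9427479120964803 Fz 5.713569540313658
```

Emit:
{"api": "play_rows", "payload": {"motion": [[[1,0.005,-0.03,0,0,0,0],[1,0.005,-0.03,0,0,0,0],[1,0,0,0,0,0,0]]]}}

```text
time: 10.6
ee_pos: [0.5722, -0.2405, 0.1475]
orientation: [0.582, 0.403, -0.581, 0.402]
wrist_force: [-3.1, 1.2, 3.5]
gripper_width: 0.0158
```

```bash
python3 chk.py;python3 - <<'E'
from bench import *
from h import *
im=snapshot("scene"); crop(im,175,190,160,150,4,"zs9.png")
cv2.imwrite("pics/scene9.png",im)
im=snapshot("top"); crop(im,330,180,120,110,5,"zt9.png");cv2.imwrite("pics/top9.png",im)
E
python3 chk.py
```

```text
t 10.6 pos [ 0.5722 -0.2405  0.1475] toolx [ 0.001  0.002 -1.   ] yaw y -20.62 F [-3.14  1.15  3.48] T [ 0.061  0.513 -0.037] w 0.0158 q [-0.505  0.556  1.642  0.002  0.944 -0.146]
u 0.0017563655869005964 n -0.00038864853576376203 z 0.10048225028742197 r 0.10049759918972673 th 1.588273908573345 Fu -3.340207132269152 Fz 3.480312534346116
t 10.7 pos [ 0.5724 -0.2405  0.1475] toolx [ 0.001  0.002 -1.   ] yaw y -20.62 F [-2.21  1.52  2.84] T [0.11  0.435 0.001] w 0.0157 q [-0.505  0.556  1.641  0.002  0.944 -0.146]
u 0.0019129499644372939 n -0.0004016228556169639 z 0.10050177078398276 r 0.10051997467310987 th 1.589828021298121 Fu -2.60080946701914 Fz 2.8351631661679453
```

View pics/zs9.png

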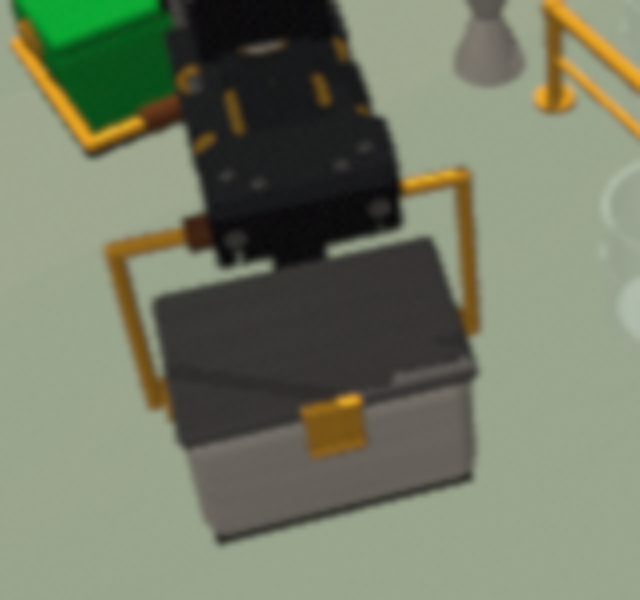

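View pics/zt9.png

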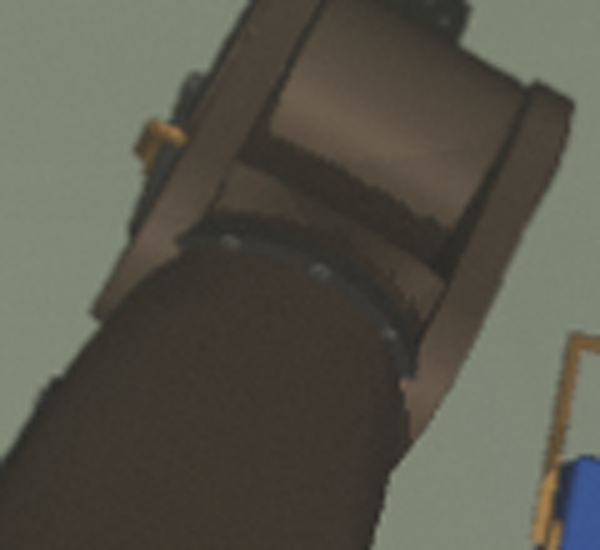

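Emit:
{"api": "play_rows", "payload": {"motion": [[[1,0,-0.02,0,0,0,0],[1,0,0,0,0,0,0],[1,0,0,0,0,0,0]]], "squeeze": 45}}

```text
time: 11.0
ee_pos: [0.5712, -0.2401, 0.1473]
orientation: [0.582, 0.403, -0.581, 0.402]
wrist_force: [-3.1, 1.0, 3.4]
gripper_width: 0.0148
```

```bash
python3 chk.py;python3 - <<'E'
from bench import *
from h import *
im=snapshot("scene"); crop(im,175,190,160,150,4,"zs10.png")
E
python3 chk.py
```

```text
t 11.0 pos [ 0.5712 -0.2401  0.1473] toolx [ 0.001  0.002 -1.   ] yaw y -20.62 F [-3.08  1.    3.37] T [0.078 0.443 0.073] w 0.0148 q [-0.505  0.555  1.644  0.002  0.943 -0.147]
u 0.0007140938663407797 n -0.0003889423186451298 z 0.1002652253276905 r 0.10026776820126443 th 1.5779182555650582 Fu -3.2313696501528115 Fz 3.370331725246081
t 11.05 pos [ 0.5712 -0.2401  0.1473] toolx [ 0.001  0.002 -1.   ] yaw y -20.62 F [-2.76  0.97  2.64] T [ 0.084  0.516 -0.062] w 0.0153 q [-0.505  0.555  1.644  0.002  0.943 -0.147]
u 0.0007333988776150181 n -0.00039627806622927956 z 0.10025553164557269 r 0.1002582141245799 th 1.5781114921901354 Fu -2.9213477728859765 Fz 2.6445454206295484
```

Emit:
{"api": "play_rows", "payload": {"motion": [[[1,0,-0.02,0,0,0,0],[1,0,0,0,0,0,0]]]}}

```text
time: 11.25
ee_pos: [0.5702, -0.2397, 0.147]
orientation: [0.582, 0.403, -0.581, 0.402]
wrist_force: [-2.9, 2.3, 3.0]
gripper_width: 0.015
```

```bash
python3 chk.py;python3 - <<'E'
from bench import *
from h import *
im=snapshot("scene"); crop(im,175,190,160,150,4,"zs11.png")
def g(n): return cv2.GaussianBlur(cv2.cvtColor(cv2.imread(f"pics/zs{n}.png"),6),(0,0),3).astype(np.float32)
for n in (6,7,8,9,10,11):
    o=[]
    for (x0,y0,x1,y1) in ((290,385,380,465),(190,490,300,560),(440,340,500,500),(130,360,200,420)):
        a=g(5)[y0:y1,x0:x1]; b=g(n)[y0:y1,x0:x1]
        try:
            W=np.eye(2,3,dtype=np.float32); c,W=cv2.findTransformECC(a,b,W,cv2.MOTION_TRANSLATION,(3,200,1e-6),None,5); o.append(np.round(W[:,2]/4,2).tolist()+[round(c,3)])
        except Exception as e: o.append(None)
    print(n,o)
E
python3 chk.py
```

```text
t 11.25 pos [ 0.5702 -0.2397  0.147 ] toolx [ 0.     0.002 -1.   ] yaw y -20.62 F [-2.9   2.3   2.99] T [0.068 0.449 0.026] w 0.015 q [-0.505  0.554  1.647  0.002  0.941 -0.147]
u -0.00034398313331333673 n -0.00037704792532384206 z 0.10003759131801335 r 0.10003818271593033 th 1.5673578016056104 Fu -3.520986675258687 Fz 2.9946828488887385
6 [[-0.3100000023841858, -0.4300000071525574, 0.969], [-0.029999999329447746, -0.5099999904632568, 0.996], [-0.03999999910593033, -0.1899999976158142, 0.943], [-0.2800000011920929, -0.36000001430511475, 0.983]]
7 [[-0.2199999988079071, 0.33000001311302185, 0.95], [-0.05999999865889549, -0.5899999737739563, 0.979], [-0.12999999523162842, -0.33000001311302185, 0.974], [-0.49000000953674316, -0.11999999731779099, 0.968]]
8 [[-0.15000000596046448, 1.190000057220459, 0.951], [-0.07000000029802322, -0.5899999737739563, 0.979], [-0.019999999552965164, -0.20000000298023224, 0.982], [-0.5, 0.25999999046325684, 0.975]]
9 [[-0.20999999344348907, 0.27000001072883606, 0.957], [-0.07000000029802322, -0.5899999737739563, 0.979], [-0.10000000149011612, -0.36000001430511475, 0.985], [-0.49000000953674316, -0.11999999731779099, 0.968]]
10 [[-0.25999999046325684, -0.05000000074505806, 0.964], [-0.05000000074505806, -0.6000000238418579, 0.981], [-0.15000000596046448, -0.3799999952316284, 0.975], [-0.3700000047683716, -0.23000000417232513, 0.952]]
11 [[-0.4399999976158142, -0.25, 0.976], [-0.05000000074505806, -0.6100000143051147, 0.979], [-0.1599999964237213, -0.41999998688697815, 0.987], [-0.5099999904632568, -0.3199999928474426, 0.976]]
t 11.3 pos [ 0.5703 -0.2398  0.1471] toolx [ 0.     0.002 -1.   ] yaw y -20.62 F [-2.43  0.76  2.05] T [0.056 0.418 0.029] w 0.0151 q [-0.506  0.553  1.647  0.002  0.941 -0.147]
u -0.0003016885370173264 n -0.00039855607791645866 z 0.10008235779037483 r 0.10008281249472344 th 1.5677819331504401 Fu -2.546170880319368 Fz 2.052561247942802
```

Matching image patches shows the bucket's bottom front edge hasn't moved, but its latch is still slightly raised, so the bucket is tipped about 0.2° against the stop. The handle is therefore on its stop, and the bucket should sit flat about 0.7 mm further back.

Emit:
{"api": "play_rows", "payload": {"motion": [[[1,0,-0.015,0,0,0,0],[1,0,0,0,0,0,0]]]}}

```text
time: 11.5
ee_pos: [0.57, -0.2396, 0.147]
orientation: [0.582, 0.403, -0.581, 0.402]
wrist_force: [-1.0, 1.0, 1.9]
gripper_width: 0.0147
```

```bash
cat > latch.py <<'E'
from bench import *
from h import *
import sys
n=sys.argv[1]
im=snapshot("scene"); crop(im,175,190,160,150,4,f"zs{n}.png")
def g(n): return cv2.GaussianBlur(cv2.cvtColor(cv2.imread(f"pics/zs{n}.png"),6),(0,0),3).astype(np.float32)
o=[]
for (x0,y0,x1,y1) in ((290,385,380,465),(190,490,300,560),(440,340,500,500),(130,360,200,420)):
    a=g(5)[y0:y1,x0:x1]; b=g(n)[y0:y1,x0:x1]
    W=np.eye(2,3,dtype=np.float32); c,W=cv2.findTransformECC(a,b,W,cv2.MOTION_TRANSLATION,(3,200,1e-6),None,5); o.append(np.round(W[:,2]/4,2).tolist()+[round(c,3)])
print(o)
E
python3 chk.py; python3 latch.py 12; python3 chk.py
```

```text
t 11.5 pos [ 0.57   -0.2396  0.147 ] toolx [ 0.001  0.001 -1.   ] yaw y -20.62 F [-1.    1.    1.94] T [ 0.036  0.203 -0.008] w 0.0147 q [-0.506  0.553  1.649  0.002  0.939 -0.147]
u -0.0006261438643616073 n -0.00036302486113271124 z 0.10003146059571455 r 0.10003342024069191 th 1.56453693916638 Fu -1.2862123824322584 Fz 1.9404086124258517
[[-0.4300000071525574, -0.38999998569488525, 0.967], [-0.03999999910593033, -0.6000000238418579, 0.98], [-0.17000000178813934, -0.4399999976158142, 0.988], [-0.5099999904632568, -0.3499999940395355, 0.972]]
t 11.55 pos [ 0.57   -0.2396  0.147 ] toolx [ 0.001  0.001 -1.   ] yaw y -20.62 F [-0.06  0.37  1.17] T [-0.016  0.127 -0.037] w 0.0151 q [-0.506  0.553  1.649  0.002  0.939 -0.147]
u -0.0006302274929382205 n -0.0003671618868558951 z 0.10004161571869483 r 0.10004360080634775 th 1.564496756844759 Fu -0.18250239325241988 Fz 1.174504420376608
```

Emit:
{"api": "play_rows", "payload": {"motion": [[[1,0,0,0,0,0,0],[1,-0.03,0,0,0,0,0],[1,-0.05,0,0,0,0,0],[1,-0.08,0,0,0,0,0],[1,-0.08,0,0,0,0,0],[1,-0.08,0,0,0,0,0],[1,-0.04,0,0,0,0,0],[1,0,0,0,0,0,0],[1,0,0,0,0,0,0]]]}}

```text
time: 12.45
ee_pos: [0.5687, -0.239, 0.1636]
orientation: [-0.581, -0.404, 0.582, -0.4]
wrist_force: [0.3, 0.1, -7.6]
gripper_width: 0.0151
```

```bash
python3 chk.py;python3 - <<'E'
from bench import *
from h import *
im=snapshot("scene"); crop(im,175,190,160,150,4,"zs13.png")
E
python3 chk.py
```

```text
t 12.45 pos [ 0.5687 -0.239   0.1636] toolx [-0.004  0.004 -1.   ] yaw y -20.63 F [ 0.35  0.09 -7.63] T [-0.036  0.068  0.013] w 0.0151 q [-0.506  0.534  1.633  0.002  0.98  -0.147]
u -0.0020758519049017357 n -0.00028664695976538115 z 0.11660602671895975 r 0.11662450269267535 th 1.5529959376430778 Fu 0.29482822463891667 Fz -7.629374018942661
t 12.5 pos [ 0.5687 -0.239   0.1636] toolx [-0.004  0.004 -1.   ] yaw y -20.62 F [ 0.24  0.16 -8.01] T [-0.093  0.113 -0.007] w 0.0152 q [-0.506  0.534  1.633  0.002  0.98  -0.147]
u -0.0020738630564088403 n -0.0002671288836771401 z 0.11657233444023263 r 0.11659078035943572 th 1.553007849643392 Fu 0.1681792603243111 Fz -8.008871790260429
```

View pics/zs13.png

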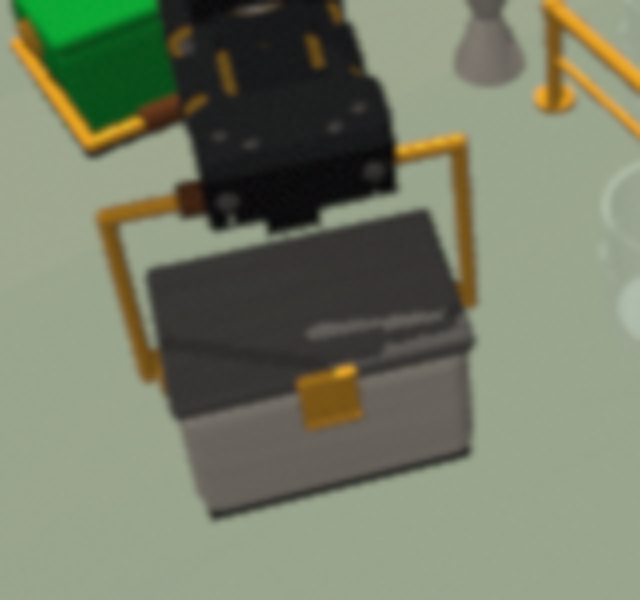

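It is lifted, with Fz about -7.8 N, and hangs level by eye. The latch is at (330,398) in the crop and its edges are parallel to before. I'll raise it straight up.

Emit:
{"api": "play_rows", "payload": {"motion": [[[1,-0.06,0,0,0,0,0],[1,-0.12,0,0,0,0,0],[1,-0.2,0,0,0,0,0],[1,-0.24,0,0,0,0,0],[1,-0.24,0,0,0,0,0],[1,-0.24,0,0,0,0,0],[1,-0.24,0,0,0,0,0],[1,-0.24,0,0,0,0,0],[1,-0.24,0,0,0,0,0],[1,-0.24,0,0,0,0,0],[1,-0.24,0,0,0,0,0],[1,-0.2,0,0,0,0,0],[1,-0.12,0,0,0,0,0],[1,-0.06,0,0,0,0,0],[1,0,0,0,0,0,0],[1,0,0,0,0,0,0]]]}}

```text
time: 14.1
ee_pos: [0.5688, -0.2394, 0.3106]
orientation: [-0.581, -0.404, 0.581, -0.401]
wrist_force: [-0.7, 0.2, -8.9]
gripper_width: 0.0153
```

```bash
python3 - <<'E'
from bench import *
from h import *
s=state(); show(s)
im=snapshot("scene"); cv2.imwrite("pics/scene14.png",im)
im=snapshot("wrist"); cv2.imwrite("pics/w14.png",im)
rows(s,[((.594,.2625,.30),np.radians(10.1),40)],1,2)
E
```

```text
t 14.1 pos [ 0.5688 -0.2394  0.3106] toolx [-0.003  0.004 -1.   ] yaw y -20.62 F [-0.71  0.16 -8.88] T [-0.138  0.072  0.024] w 0.0153 q [-0.506  0.405  1.442  0.002  1.299 -0.147]
max [0.01 0.08 0.25 0.14 0.01 0.01]
40 [[1.0,0.01,-0.08,-0.24,-0.13,0,0.0],[1.0,0.01,-0.07,-0.24,-0.13,0,0.0],[1.0,0.01,-0.07,-0.24,-0.13,0,0.0],[1.0,0.01,-0.07,-0.24,-0.13,0,0.0],[1.0,0.01,-0.06,-0.24,-0.13,0,0.0],[1.0,0.01,-0.06,-0.24,-0.13,0,0.0],[1.0,0.01,-0.06,-0.24,-0.13,0,0.0],[1.0,0.01,-0.05,-0.25,-0.13,0,0.0],[1.0,0.01,-0.05,-0.25,-0.14,0,0.0],[1.0,0.01,-0.05,-0.25,-0.13,0,0.0],[1.0,0.0,-0.04,-0.25,-0.14,0,0.0],[1.0,0.01,-0.04,-0.25,-0.13,0,0.0],[1.0,0.0,-0.04,-0.25,-0.14,0,0.0],[1.0,0.01,-0.03,-0.25,-0.13,0,0.0],[1.0,0.0,-0.03,-0.25,-0.14,0,0.0],[1.0,0.01,-0.03,-0.25,-0.13,0,0.0],[1.0,0.0,-0.03,-0.25,-0.14,0,0.0],[1.0,0.01,-0.02,-0.25,-0.13,0,0.0],[1.0,0.0,-0.02,-0.25,-0.14,0,0.0],[1.0,0.01,-0.01,-0.25,-0.13,0,0.0],[1.0,0.0,-0.01,-0.25,-0.14,0,0.0],[1.0,0.01,-0.01,-0.25,-0.13,0,0.0],[1.0,0.0,0,-0.25,-0.14,0,0.0],[1.0,0.01,0,-0.25,-0.13,0,0.0],[1.0,0.0,0.0,-0.25,-0.14,0,0.0],[1.0,0.01,0.01,-0.25,-0.13,0,0.0],[1.0,0.0,0.01,-0.25,-0.14,0,0.0],[1.0,0.01,0.01,-0.25,-0.13,0,0.0],[1.0,0.0,0.02,-0.25,-0.14,0,0.0],[1.0,0.01,0.02,-0.25,-0.13,0,0.0],[1.0,0.0,0.02,-0.25,-0.14,0,0.0],[1.0,0.01,0.02,-0.25,-0.13,0,0.0],[1.0,0.0,0.03,-0.25,-0.14,0,0.0],[1.0,0.01,0.03,-0.25,-0.13,-0.01,0.0],[1.0,0.0,0.04,-0.25,-0.14,0,0.0],[1.0,0.01,0.04,-0.25,-0.13,-0.01,0.0],[1.0,0.0,0.04,-0.25,-0.14,0,0.01],[1.0,0.01,0.05,-0.25,-0.13,-0.01,0.0],[1.0,0.0,0.05,-0.25,-0.14,0,0.01],[1.0,0.01,0.05,-0.24,-0.13,-0.01,0.0]]
```

View pics/scene14.png

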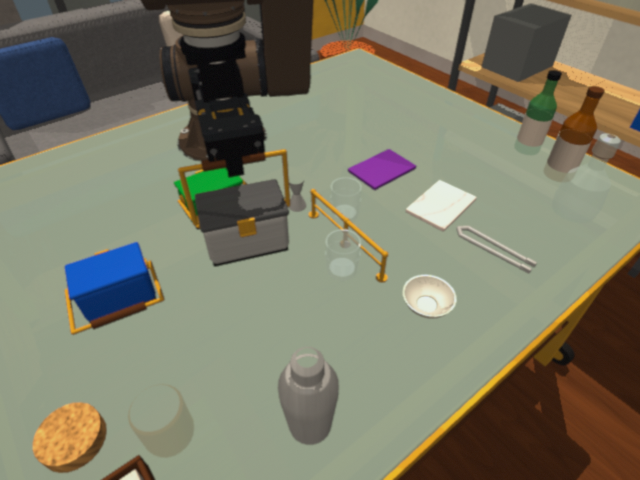

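View pics/w14.png

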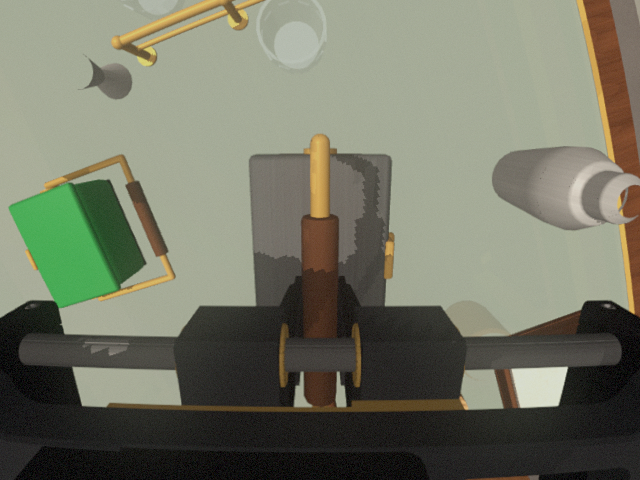

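Emit:
{"api": "play_rows", "payload": {"motion": [[[1,0,-0.02,-0.05,-0.03,0,0],[1,0,-0.03,-0.1,-0.06,0,0],[1,0,-0.05,-0.15,-0.09,0,0],[1,0,-0.06,-0.2,-0.12,0,0],[1,0,-0.07,-0.24,-0.13,0,0],[1,0,-0.07,-0.24,-0.13,0,0],[1,0,-0.06,-0.24,-0.13,0,0],[1,0,-0.06,-0.24,-0.13,0,0],[1,0,-0.06,-0.25,-0.13,0,0],[1,0,-0.05,-0.25,-0.14,0,0],[1,0,-0.05,-0.25,-0.13,0,0],[1,0,-0.05,-0.25,-0.14,0,0],[1,0,-0.04,-0.25,-0.13,0,0],[1,0,-0.04,-0.25,-0.14,0,0],[1,0,-0.04,-0.25,-0.13,0,0],[1,0,-0.03,-0.25,-0.14,0,0],[1,0,-0.03,-0.25,-0.13,0,0],[1,0,-0.03,-0.25,-0.14,0,0],[1,0,-0.03,-0.25,-0.13,0,0],[1,0,-0.02,-0.25,-0.14,0,0]]]}}

```text
time: 16.2
ee_pos: [0.5774, 0.009, 0.3109]
orientation: [0.523, 0.478, -0.523, 0.474]
wrist_force: [-0.2, -0.0, -7.9]
gripper_width: 0.0151
```

```bash
python3 - <<'E'
from bench import *
from h import *
s=state(); show(s)
rows(s,[((.594,.2625,.31),np.radians(10.1),25)],1,2)
E
```

```text
t 16.2 pos [0.5774 0.009  0.3109] toolx [-0.004  0.005 -1.   ] yaw y -5.39 F [-0.23 -0.05 -7.89] T [-0.11   0.056 -0.008] w 0.0151 q [-0.101  0.342  1.54   0.004  1.264 -0.008]
max [0.01 0.05 0.21 0.11 0.01 0.01]
25 [[1.0,0.0,-0.01,-0.2,-0.11,0,0.0],[1.0,0.0,0,-0.2,-0.11,0,0.0],[1.0,0.0,0,-0.2,-0.11,0,0.0],[1.0,0.0,0.0,-0.2,-0.11,0,0.0],[1.0,0.0,0.0,-0.2,-0.11,0,0.0],[1.0,0.0,0.01,-0.2,-0.11,0,0.0],[1.0,0.0,0.01,-0.2,-0.11,0,0.0],[1.0,0.0,0.01,-0.2,-0.11,0,0.0],[1.0,0.0,0.01,-0.2,-0.11,0,0.0],[1.0,0.0,0.01,-0.2,-0.11,0,0.0],[1.0,0.0,0.02,-0.2,-0.11,0,0.0],[1.0,0.0,0.02,-0.2,-0.11,0,0.0],[1.0,0.0,0.02,-0.2,-0.11,0,0.0],[1.0,0.0,0.02,-0.21,-0.11,0,0.0],[1.0,0.0,0.03,-0.2,-0.11,0,0.0],[1.0,0.0,0.03,-0.2,-0.11,-0.01,0.0],[1.0,0.0,0.03,-0.2,-0.1,0,0.0],[1.0,0.0,0.03,-0.2,-0.11,-0.01,0.0],[1.0,0.01,0.03,-0.21,-0.1,0,0.0],[1.0,0.0,0.04,-0.2,-0.11,-0.01,0.01],[1.0,0.01,0.04,-0.2,-0.1,0,0.0],[1.0,0.0,0.04,-0.21,-0.11,-0.01,0.01],[1.0,0.01,0.04,-0.2,-0.1,0,0.0],[1.0,0.0,0.05,-0.2,-0.11,-0.01,0.01],[1.0,0.01,0.04,-0.21,-0.1,0,0.0]]
```

Emit:
{"api": "play_rows", "payload": {"motion": [[[1,0,-0.01,-0.25,-0.13,0,0],[1,0,0,-0.25,-0.13,0,0],[1,0,0,-0.25,-0.13,0,0],[1,0,0,-0.25,-0.13,0,0],[1,0,0.01,-0.25,-0.13,0,0],[1,0,0.01,-0.25,-0.13,0,0],[1,0,0.01,-0.25,-0.13,0,0],[1,0,0.02,-0.25,-0.13,0,0],[1,0,0.02,-0.25,-0.13,0,0],[1,0,0.02,-0.25,-0.13,0,0],[1,0,0.03,-0.25,-0.13,0,0],[1,0,0.03,-0.25,-0.13,0,0],[1,0,0.03,-0.25,-0.13,0,0],[1,0,0.04,-0.25,-0.13,0,0],[1,0,0.03,-0.22,-0.12,0,0],[1,0,0.03,-0.18,-0.1,0,0],[1,0,0.03,-0.14,-0.08,0,0],[1,0,0.02,-0.1,-0.06,0,0],[1,0,0.01,-0.06,-0.04,0,0],[1,0,0,0,0,0,0]]]}}

```text
time: 18.2
ee_pos: [0.5908, 0.2405, 0.3112]
orientation: [0.461, 0.538, -0.461, 0.534]
wrist_force: [0.1, 0.3, -8.2]
gripper_width: 0.0149
```

```bash
python3 - <<'E'
from bench import *
from h import *
import pickle
snapshot("scene"); snapshot("scene")
s=state(); show(s)
i=camera_info("wrist"); im=snapshot("wrist"); cv2.imwrite("pics/w16.png",im); pickle.dump(i,open("w16.pkl","wb"))
im=snapshot("scene"); cv2.imwrite("pics/scene16.png",im)
show(state())
E
```

```text
t 18.3 pos [0.5908 0.24   0.3112] toolx [-0.005  0.004 -1.   ] yaw y 8.57 F [ 0.31  0.23 -7.91] T [-0.18   0.003 -0.031] w 0.015 q [0.28  0.437 1.389 0.006 1.319 0.129]
t 18.4 pos [0.5908 0.2399 0.3113] toolx [-0.004  0.004 -1.   ] yaw y 8.56 F [ 0.43 -0.68 -8.33] T [-0.073  0.055  0.055] w 0.0148 q [0.28  0.436 1.389 0.006 1.319 0.129]
```

View pics/w16.png

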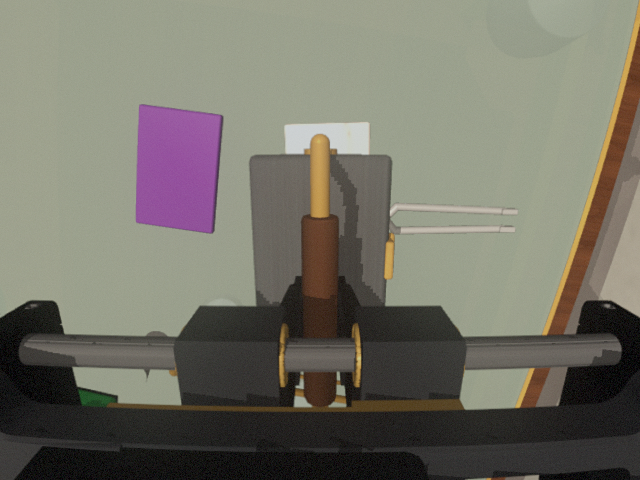

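View pics/scene16.png

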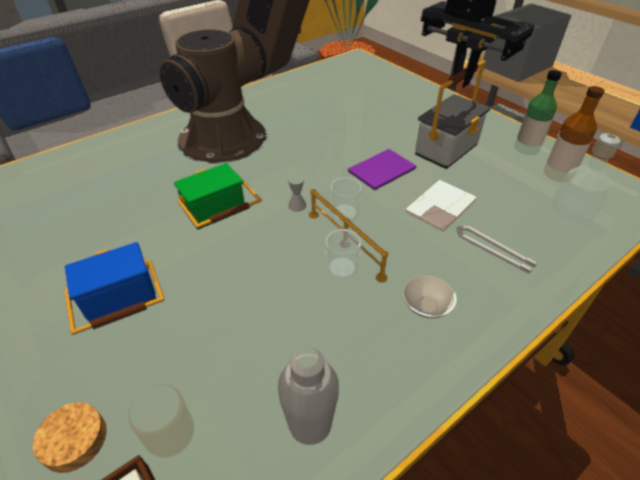

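```bash
cat > slab.py <<'E'
from bench import *
from h import *
from scipy.optimize import least_squares
def quad(im,box):
    x0,y0,x1,y1=box; s=8
    c=cv2.resize(im[y0:y1,x0:x1],None,fx=s,fy=s,interpolation=cv2.INTER_CUBIC)
    g=cv2.cvtColor(c,6); _,m=cv2.threshold(g,0,255,cv2.THRESH_OTSU)
    cs,_=cv2.findContours(m,0,2); k=max(cs,key=cv2.contourArea); k=cv2.convexHull(k)
    q=cv2.approxPolyN(k,4,ensure_convex=True).reshape(-1,2).astype(float)
    # refine lines
    P=k.reshape(-1,2).astype(float); cont=max(cs,key=cv2.contourArea).reshape(-1,2).astype(float)
    L=[]
    for a in range(4):
        p,r=q[a],q[(a+1)%4]; d=(r-p)/np.linalg.norm(r-p); nn=np.array([-d[1],d[0]]); t=(cont-p)@d; e=np.abs((cont-p)@nn); l=np.linalg.norm(r-p)
        S=cont[(t>.12*l)&(t<.88*l)&(e<10)]; v=cv2.fitLine(S.astype(np.float32),cv2.DIST_HUBER,0,.01,.01).ravel(); L.append(v)
    out=[]
    for a in range(4):
        v,w=L[a-1],L[a]; A=np.c_[v[:2],-w[:2]]; t=np.linalg.solve(A,w[2:]-v[2:]); out.append(v[2:]+t[0]*v[:2])
    cv2.imwrite("pics/q.png",m)
    return (np.array(out)+.5)/s-.5+[x0,y0]
it=camera_info("top"); is_=camera_info("scene")
for nm,i,box in (("top1",it,(152,178,232,244)),("scene1",is_,(396,170,488,238))):
    q=quad(cv2.imread(f"pics/{nm}.png"),box); P=onz(i,q,.012); print(nm,np.round(q,1).tolist()); print(np.round(P,4).tolist(),"c",P.mean(0))
    for k in range(4): d=P[(k+1)%4]-P[k]; print(round(np.linalg.norm(d),4),round(np.degrees(np.arctan2(d[1],d[0])),2))
E
python3 slab.py
```

```text
top1 [[221.8, 224.3], [166.3, 233.8], [160.9, 195.6], [215.7, 186.1]]
[[0.5575, 0.1799, 0.012], [0.5306, 0.3267, 0.012], [0.6313, 0.3448, 0.012], [0.6575, 0.1988, 0.012]] c [0.59422941 0.26254027 0.012     ]
0.1493 100.37
0.1023 10.17
0.1483 -79.85
0.1017 -169.31
scene1 [[476.2, 196.4], [443.8, 228.3], [405.1, 208.5], [439.0, 179.2]]
[[0.6361, 0.3419, 0.012], [0.6624, 0.1938, 0.012], [0.5613, 0.1749, 0.012], [0.5345, 0.3238, 0.012]] c [0.5986051  0.25861053 0.012     ]
0.1503 -79.93
0.1028 -169.38
0.1513 100.21
0.1032 10.07
```

The top and scene estimates of the slab differ by about 6 mm. The wrist camera agreed with the bucket's true position, so I'll back off 120 mm in y to see the whole slab with it.

Emit:
{"api": "play_rows", "payload": {"motion": [[[1,0,0,0.05,0,0,0],[1,0,0,0.1,0,0,0],[1,0,0,0.15,0,0,0],[1,0,0,0.2,0,0,0],[1,0,0,0.24,0,0,0],[1,0,0,0.24,0,0,0],[1,0,0,0.24,0,0,0],[1,0,0,0.24,0,0,0],[1,0,0,0.24,0,0,0],[1,0,0,0.24,0,0,0],[1,0,0,0.2,0,0,0],[1,0,0,0.15,0,0,0],[1,0,0,0.1,0,0,0],[1,0,0,0.05,0,0,0],[1,0,0,0,0,0,0],[1,0,0,0,0,0,0],[1,0,0,0,0,0,0]]]}}

```text
time: 20.1
ee_pos: [0.6106, 0.1065, 0.311]
orientation: [0.462, 0.537, -0.462, 0.533]
wrist_force: [-0.2, -0.4, -8.4]
gripper_width: 0.015
```

```bash
python3 - <<'E'
from bench import *
from h import *
import pickle
s=state(); show(s)
i=camera_info("wrist"); im=snapshot("wrist"); cv2.imwrite("pics/w17.png",im); pickle.dump(i,open("w17.pkl","wb"))
show(state())
E
```

```text
t 20.1 pos [0.6106 0.1065 0.311 ] toolx [-0.004  0.004 -1.   ] yaw y 8.42 F [-0.15 -0.39 -8.39] T [-0.141  0.019 -0.011] w 0.015 q [ 0.064  0.408  1.436  0.005  1.301 -0.084]
t 20.15 pos [0.6106 0.1065 0.311 ] toolx [-0.004  0.004 -1.   ] yaw y 8.42 F [-0.   -0.32 -7.73] T [-0.076  0.048 -0.001] w 0.0149 q [ 0.064  0.408  1.436  0.005  1.301 -0.084]
```

View pics/w17.png

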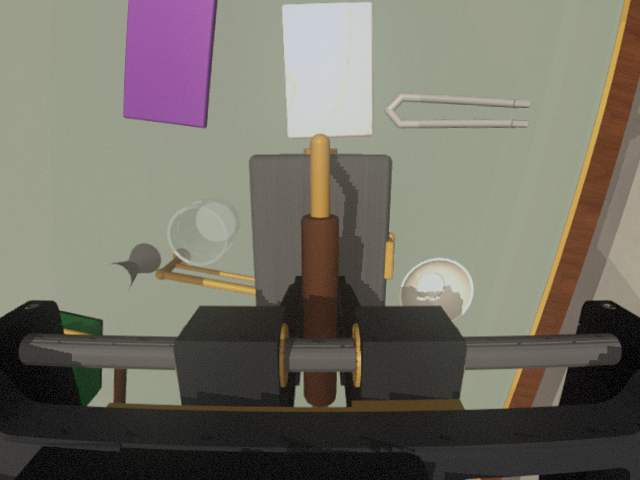

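```bash
cat >> slab.py <<'E'
import pickle
i=pickle.load(open("w17.pkl","rb")); im=cv2.imread("pics/w17.png")
q=quad(im,(268,0,386,146)); P=onz(i,q,.012); print("w17",np.round(q,1).tolist()); print(np.round(P,4).tolist(),"c",P.mean(0))
for k in range(4): d=P[(k+1)%4]-P[k]; print(round(np.linalg.norm(d),4),round(np.degrees(np.arctan2(d[1],d[0])),2))
E
python3 slab.py | tail -6
python3 - <<'E'
from h import *
im=cv2.imread("pics/w17.png"); crop(im,235,130,170,180,3.5,"zw17.png")
E
```

```text
w17 [[371.5, 134.0], [287.7, 137.0], [281.3, 4.2], [371.2, 1.2]]
[[0.6597, 0.1983, 0.012], [0.5587, 0.1797, 0.012], [0.5321, 0.3274, 0.012], [0.6337, 0.3457, 0.012]] c [0.59605723 0.26274731 0.012     ]
0.1027 -169.55
0.1501 100.23
0.1033 10.22
0.1497 -79.98
```

View pics/zw17.png

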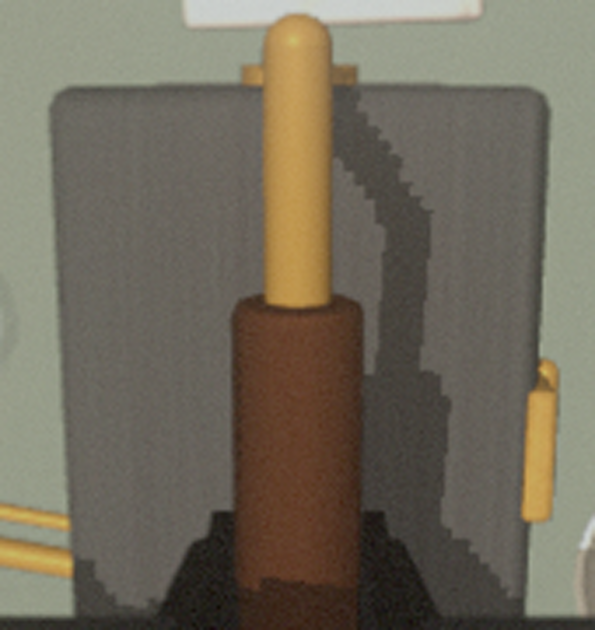

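View pics/q.png

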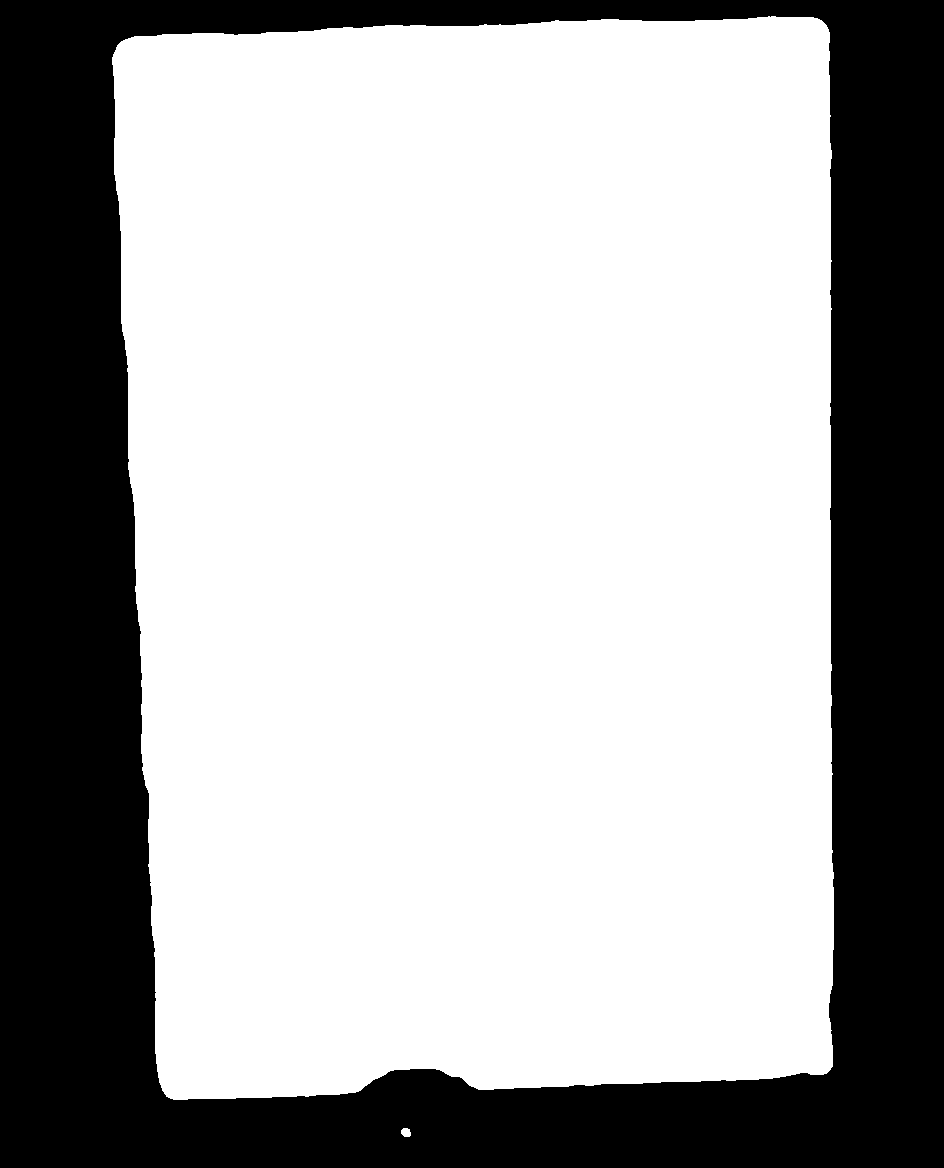

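```bash
python3 - <<'E'
from h import *
import pickle
i=pickle.load(open("w17.pkl","rb")); px=lambda p:(np.array(p,float)+.5)/3.5-.5+np.array([235,130])
tcp=np.array([.6106,.1065,.311]); Y=np.radians(8.42); u=np.array([np.cos(Y),np.sin(Y)]); n=np.array([-u[1],u[0]])
q=onz(i,px([(52,86),(548,86),(68,430),(533,340)]),tcp[2]-.057)[:,:2]-tcp[:2]
print("lid pts u,n (expect -44/+44, +67):",np.round(np.c_[q@u,q@n]*1e3,1).tolist())
d=q[1]-q[0]; print("front edge angle rel",np.degrees(np.arctan2(d@n,d@u)))
# sleeve end & bar
g=onz(i,px([(298,300),]),tcp[2]+.019)[:,:2]-tcp[:2]; print("sleeve end (0,45)",np.round(np.c_[g@u,g@n]*1e3,1))
# initial gripped: sleeve end in w14
E
```

```text
lid pts u,n (expect -44/+44, +67): [[-43.0, 68.1], [42.2, 68.0], [-43.0, 6.3], [41.5, 23.2]]
front edge angle rel -0.03758376922964845
sleeve end (0,45) [[-0.6 45.7]]
```

```bash
python3 - <<'E'
from bench import *
from h import *
s=state()
rows(s,[((.5966,.2613,.311),np.radians(10.1),14)],1,3)
E
```

```text
max [0.001 0.019 0.222 0.021 0.004 0.003]
14 [[1.0,0.001,0.013,-0.222,-0.021,-0.004,0.002],[1.0,0.001,0.013,-0.222,-0.021,-0.003,0.002],[1.0,0.001,0.013,-0.222,-0.021,-0.004,0.002],[1.0,0.001,0.014,-0.221,-0.021,-0.003,0.002],[1.0,0.001,0.014,-0.221,-0.021,-0.004,0.002],[1.0,0.0,0.015,-0.221,-0.021,-0.003,0.002],[1.0,0.0,0.015,-0.221,-0.021,-0.004,0.002],[1.0,0.0,0.016,-0.222,-0.021,-0.003,0.002],[1.0,0.0,0.016,-0.221,-0.021,-0.004,0.003],[1.0,0.001,0.017,-0.221,-0.021,-0.003,0.002],[1.0,0.0,0.017,-0.222,-0.021,-0.004,0.003],[1.0,0.0,0.018,-0.221,-0.021,-0.003,0.002],[1.0,0.0,0.019,-0.221,-0.02,-0.004,0.003],[1.0,0.001,0.019,-0.222,-0.021,-0.003,0.002]]
```

Emit:
{"api": "play_rows", "payload": {"motion": [[[1,0,0,-0.05,-0.02,-0.004,0.002],[1,0,0.01,-0.1,-0.02,-0.004,0.002],[1,0,0.01,-0.15,-0.02,-0.004,0.002],[1,0,0.01,-0.2,-0.02,-0.004,0.002],[1,0,0.015,-0.24,-0.02,-0.004,0.002],[1,0,0.015,-0.24,-0.02,-0.004,0.002],[1,0,0.015,-0.24,-0.02,-0.004,0.002],[1,0,0.015,-0.24,-0.02,-0.004,0.002],[1,0,0.015,-0.24,-0.02,-0.004,0.002],[1,0,0.015,-0.24,-0.02,-0.004,0.002],[1,0,0.015,-0.24,-0.02,-0.004,0.002],[1,0,0.015,-0.22,-0.02,-0.004,0.002],[1,0,0.015,-0.18,-0.02,-0.004,0.002],[1,0,0.01,-0.12,-0.01,0,0],[1,0,0.01,-0.07,0,0,0],[1,0,0,-0.03,0,0,0],[1,0,0,0,0,0,0],[1,0,0,0,0,0,0]]]}}

```text
time: 21.95
ee_pos: [0.5951, 0.2607, 0.3109]
orientation: [0.453, 0.543, -0.454, 0.543]
wrist_force: [1.6, -0.5, -8.2]
gripper_width: 0.0149
```

```bash
python3 - <<'E'
from bench import *
from h import *
s=state(); show(s)
rows(s,[((.5966,.2613,.20),np.radians(10.1),12)],1,3)
E
```

```text
t 21.95 pos [0.5951 0.2607 0.3109] toolx [-0.001 -0.001 -1.   ] yaw y 10.24 F [ 1.55 -0.46 -8.16] T [-0.115  0.039  0.041] w 0.0149 q [ 0.311  0.455  1.359 -0.     1.328  0.133]
max [0.185 0.003 0.001 0.002 0.001 0.001]
12 [[1.0,0.185,0.003,-0.001,0.002,0.0,0.001],[1.0,0.185,0.003,-0.001,0.002,0.0,0.001],[1.0,0.185,0.003,-0.001,0.002,0.0,0.001],[1.0,0.185,0.003,-0.001,0.002,0.0,0.0],[1.0,0.185,0.003,0,0.002,0.001,0.001],[1.0,0.185,0.003,-0.001,0.002,0.0,0.0],[1.0,0.185,0.002,0,0.002,0.001,0.001],[1.0,0.185,0.003,0,0.002,0.0,0.0],[1.0,0.185,0.002,-0.001,0.002,0.001,0.001],[1.0,0.184,0.003,0,0.002,0.0,0.0],[1.0,0.185,0.002,-0.001,0.002,0.001,0.001],[1.0,0.184,0.003,0,0.002,0.0,0.0]]
```

Within 1.5 mm. I'll descend to about z = 0.20 first.

Emit:
{"api": "play_rows", "payload": {"motion": [[[1,0.05,0.003,0,0.002,0,0],[1,0.1,0.003,0,0.002,0,0],[1,0.16,0.003,0,0.002,0,0],[1,0.2,0.003,0,0.002,0,0],[1,0.2,0.003,0,0.002,0,0],[1,0.2,0.003,0,0.002,0,0],[1,0.2,0.003,0,0.002,0,0],[1,0.2,0.003,0,0.002,0,0],[1,0.2,0.002,0,0.002,0,0],[1,0.18,0.002,0,0,0,0],[1,0.14,0,0,0,0,0],[1,0.1,0,0,0,0,0],[1,0.06,0,0,0,0,0],[1,0.03,0,0,0,0,0],[1,0,0,0,0,0,0],[1,0,0,0,0,0,0],[1,0,0,0,0,0,0]]]}}

```text
time: 23.65
ee_pos: [0.5969, 0.2598, 0.2004]
orientation: [0.454, 0.542, -0.455, 0.542]
wrist_force: [-0.8, -0.0, -8.5]
gripper_width: 0.0148
```

```bash
python3 - <<'E'
from bench import *
from h import *
s=state(); show(s)
im=snapshot("scene"); cv2.imwrite("pics/scene18.png",im); crop(im,380,60,150,190,3,"zs18.png")
rows(s,[((.5966,.2613,.174),np.radians(10.1),5)],1,3)
E
```

```text
t 23.65 pos [0.5969 0.2598 0.2004] toolx [-0.001 -0.001 -1.   ] yaw y 10.05 F [-0.81 -0.03 -8.55] T [-0.099  0.066  0.041] w 0.0148 q [ 3.090e-01  5.420e-01  1.506e+00 -1.000e-03  1.094e+00  1.340e-01]
max [0.106 0.001 0.007 0.002 0.002 0.002]
5 [[1.0,0.106,0.0,-0.006,-0.002,0.001,0.002],[1.0,0.106,0.0,-0.006,-0.002,0.001,0.002],[1.0,0.105,0.0,-0.006,-0.002,0.002,0.002],[1.0,0.106,0.0,-0.006,-0.001,0.001,0.002],[1.0,0.105,0.001,-0.007,-0.002,0.002,0.002]]
```

View pics/zs18.png

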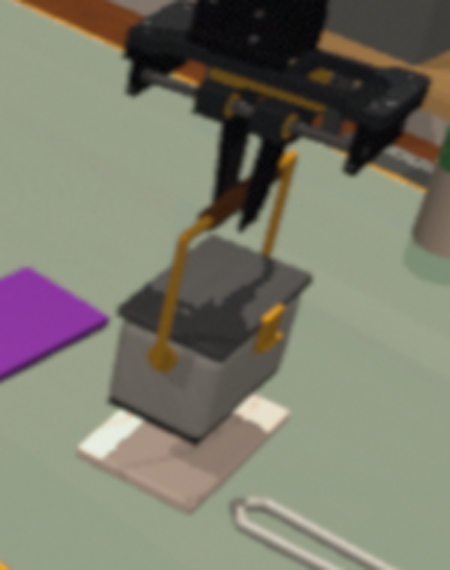

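Emit:
{"api": "play_rows", "payload": {"motion": [[[1,0.05,0,-0.006,-0.002,0.001,0.002],[1,0.1,0,-0.006,0,0.001,0.002],[1,0.12,0,-0.006,0,0.001,0.002],[1,0.1,0,-0.006,0,0.001,0.002],[1,0.06,0,-0.004,0,0,0],[1,0.03,0,0,0,0,0],[1,0,0,0,0,0,0],[1,0,0,0,0,0,0],[1,0,0,0,0,0,0]]]}}

```text
time: 24.6
ee_pos: [0.5966, 0.2613, 0.1753]
orientation: [0.454, 0.542, -0.454, 0.542]
wrist_force: [0.5, -0.3, -8.3]
gripper_width: 0.0155
```

```bash
python3 - <<'E'
from bench import *
from h import *
import pickle
s=state(); show(s)
im=snapshot("scene"); cv2.imwrite("pics/scene19.png",im); crop(im,400,120,110,120,5,"zs19.png")
i=camera_info("wrist"); im=snapshot("wrist"); cv2.imwrite("pics/w19.png",im); pickle.dump((i,s),open("w19.pkl","wb"))
im=snapshot("top"); cv2.imwrite("pics/top19.png",im); crop(im,140,170,110,90,5,"zt19.png")
show(state())
E
```

```text
t 24.6 pos [0.5966 0.2613 0.1753] toolx [-0. -0. -1.] yaw y 10.06 F [ 0.52 -0.28 -8.28] T [-0.112  0.054  0.016] w 0.0155 q [ 0.312  0.567  1.533 -0.     1.042  0.136]
t 24.75 pos [0.5966 0.2613 0.1754] toolx [-0. -0. -1.] yaw y 10.06 F [-0.31  0.83 -7.46] T [-0.07   0.033  0.035] w 0.0151 q [ 0.312  0.567  1.533 -0.     1.042  0.136]
```

View pics/zs19.png

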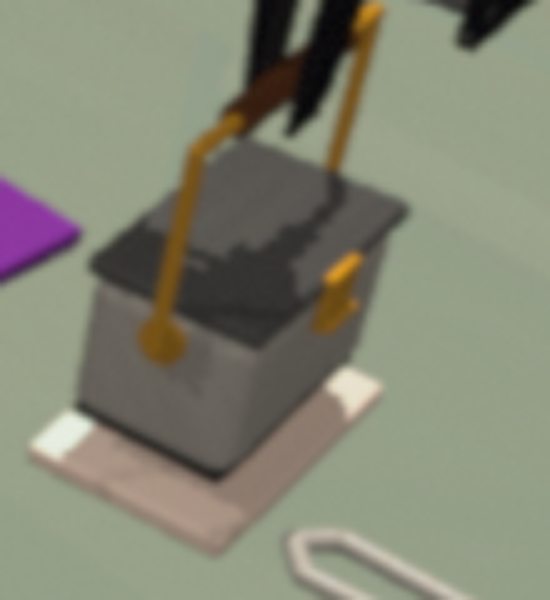

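View pics/w19.png

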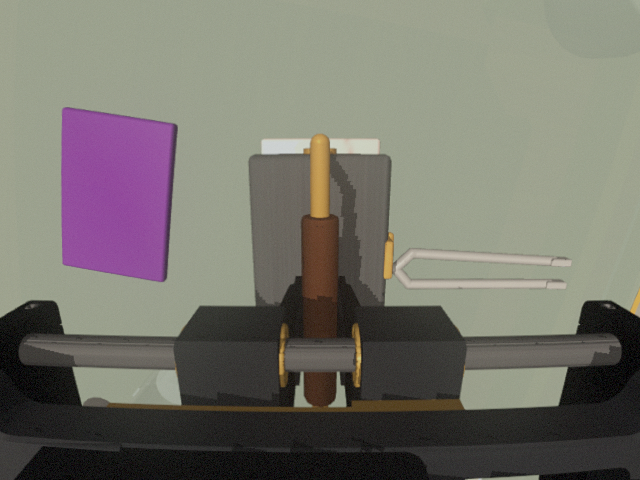

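View pics/zt19.png

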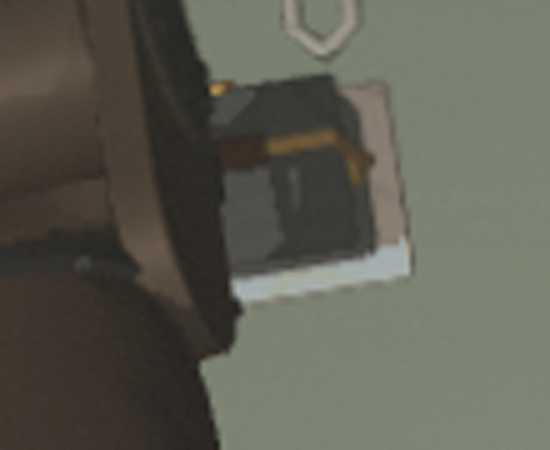

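```bash
cat > fin.py <<'E'
from bench import *
from h import *
import pickle
is_=camera_info("scene"); iw,s=pickle.load(open("w19.pkl","rb"))
px=lambda p:(np.array(p,float)+.5)/5-.5+np.array([400,120])
Y=np.radians(10.1); u=np.array([np.cos(Y),np.sin(Y)]); n=np.array([-u[1],u[0]])
C=np.array([.5966,.2613])
zb=.1753-.147
def rep(t,uv,z,i=is_):
    P=onz(i,uv,z)[:,:2]-C; print(t,np.round(np.c_[P@u,P@n]*1e3,1).tolist())
rep("bottom exp (-42,-65),(42,-65),(42,65)",px([(80,408),(218,478),(352,362)]),zb)
for z in (zb-.003,zb+.003): rep("  z%.4f"%z,px([(80,408),(218,478),(352,362)]),z)
rep("slab scene exp (-52.5,-76),(52.5,-76),(52.5,76)",px([(28,447),(218,540),(382,385)]),.012)
rep("slab scene from first picture",[(405.1,208.5),(443.8,228.3),(476.2,196.4),(439.0,179.2)],.012)
rep("wrist slab far edge exp (+-52.5,76)",[(262,139),(379,139)],.012,iw)
rep("wrist lid far exp (+-44,67)",[(249.5,154.8),(391,154.8)],.1753-.057,iw)
E
python3 fin.py
python3 - <<'E'
from h import *
im=cv2.imread("pics/w19.png"); crop(im,240,125,170,60,4.5,"zw19.png")
E
```

```text
bottom exp (-42,-65),(42,-65),(42,65) [[-37.2, -58.2], [36.4, -58.4], [40.8, 56.8]]
  z0.0253 [[-38.9, -54.9], [35.0, -55.1], [39.5, 60.7]]
  z0.0313 [[-35.6, -61.5], [37.7, -61.8], [42.1, 53.0]]
slab scene exp (-52.5,-76),(52.5,-76),(52.5,76) [[-48.7, -80.3], [50.9, -76.9], [53.1, 71.4]]
slab scene from first picture [[-49.9, -79.0], [53.1, -78.0], [53.1, 72.4], [-50.0, 72.3]]
wrist slab far edge exp (+-52.5,76) [[-50.8, 76.5], [51.3, 76.4]]
wrist lid far exp (+-44,67) [[-42.7, 67.5], [42.3, 67.4]]
```

View pics/zw19.png

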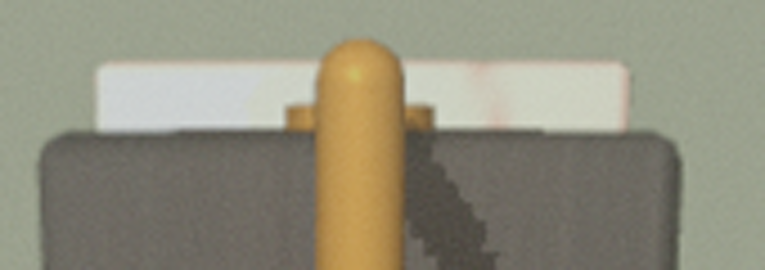

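```bash
python3 - <<'E'
from bench import *
from h import *
i=camera_info("scene")
px=lambda p:(np.array(p,float)+.5)/5-.5+np.array([195,220])
Y=np.radians(-20.5); u=np.array([np.cos(Y),np.sin(Y)]); n=np.array([-u[1],u[0]]); C=np.array([.570,-.2393])
for z in (0,.002,.004):
    P=onz(i,px([(172,533),(492,455)]),z)[:,:2]-C; print(z,np.round(np.c_[P@u,P@n]*1e3,1).tolist())
E
```

```text
0 [[39.7, -62.5], [41.5, 60.0]]
0.002 [[41.1, -62.5], [42.9, 59.7]]
0.004 [[42.6, -62.4], [44.4, 59.4]]
```

Emit:
{"api": "play_rows", "payload": {"motion": [[[1,0.012,0.004,0,0,0,0],[1,0.01,0.003,0,0,0,0],[1,0,0,0,0,0,0],[1,0,0,0,0,0,0],[1,0,0,0,0,0,0],[1,0,0,0,0,0,0],[1,0,0,0,0,0,0],[1,0,0,0,0,0,0]]]}}

```text
time: 25.55
ee_pos: [0.597, 0.2614, 0.1744]
orientation: [0.454, 0.542, -0.454, 0.542]
wrist_force: [-0.9, 0.7, -8.4]
gripper_width: 0.0152
```

```bash
python3 - <<'E'
from bench import *
from h import *
s=state(); show(s); print(np.abs(s["qvel"]).max())
im=snapshot("scene"); cv2.imwrite("pics/scene20.png",im); a=im
b=snapshot("wrist"); cv2.imwrite("pics/w20.png",b)
c=snapshot("scene"); s=state(); show(s); print(np.abs(s["qvel"]).max())
g=lambda x:cv2.cvtColor(x[120:230,400:510],6).astype(np.float64)
print("motion px",cv2.phaseCorrelate(g(a),g(c)))
# scene vs. start: other items
o=cv2.imread("pics/scene1.png"); d=cv2.absdiff(cv2.GaussianBlur(o,(5,5),0),cv2.GaussianBlur(a,(5,5),0)).max(2); m=(d>40).astype(np.uint8)
k,l,st,ce=cv2.connectedComponentsWithStats(m)
print([st[j].tolist() for j in range(1,k) if st[j][4]>25])
E
```

```text
t 25.55 pos [0.597  0.2614 0.1744] toolx [ 0. -0. -1.] yaw y 10.06 F [-0.87  0.67 -8.36] T [-0.092  0.068  0.008] w 0.0152 q [ 0.311  0.568  1.533 -0.     1.04   0.136]
0.0015052731884131537
t 25.7 pos [0.597  0.2614 0.1744] toolx [ 0. -0. -1.] yaw y 10.06 F [-0.25  0.34 -8.5 ] T [-0.087  0.057 -0.006] w 0.0149 q [ 0.312  0.568  1.533 -0.     1.04   0.136]
0.002260012069555334
motion px ((-0.01305191770644143, 0.020829933503101472), 1.0006253245649146)
[[181, 0, 62, 44, 1569], [244, 0, 56, 57, 1483], [300, 0, 17, 30, 312], [398, 0, 28, 38, 458], [423, 0, 19, 3, 49], [447, 0, 19, 37, 423], [414, 0, 105, 228, 9537], [522, 0, 6, 7, 33], [428, 3, 16, 16, 158], [288, 20, 5, 9, 32], [438, 20, 8, 14, 79], [458, 42, 6, 7, 27], [172, 55, 11, 24, 144], [239, 57, 29, 28, 492], [163, 83, 32, 30, 503], [207, 111, 17, 4, 41], [350, 149, 50, 23, 306], [312, 189, 59, 52, 214], [204, 230, 91, 97, 5681], [362, 247, 14, 13, 27], [420, 287, 21, 8, 94]]
```

View pics/scene20.png

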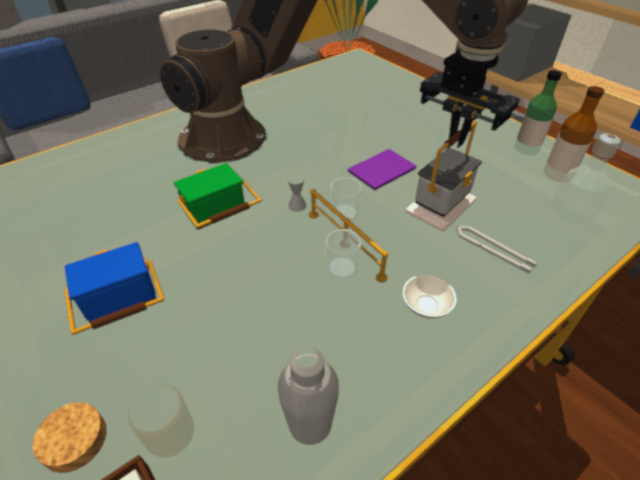

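```bash
python3 - <<'E'
from bench import *
from h import *
print(job_done()); show(state())
E
```

```text
the job is handed in; nothing more can be done
None
the job is handed in; nothing more can be done
```

The bucket now hangs by its upright handle about 15 mm above the marble slab, level, still and gripped, and I handed the job in at 25.7 s of the 64 s.

**Handle:** I swung it along its arc to the stop with the bucket standing on the cart. Pressing past the stop to confirm it was seated tipped the bucket about 1–2° for under two seconds. Its front bottom edge did not move. I backed off until the picture and the forces showed it flat again, then lifted.

**Carry:** The bucket went over the rail and tumblers with about 75 mm or more to spare. I made one 13 cm detour back towards the rail and out again, so the wrist camera could see the whole slab.

**Last checks:**
- **Height:** the gap is about 15.4 mm, worked out from the arm's height when the bucket stood flat on the cart; the scene camera agrees only to about 2 mm.
- **Centring and squareness:** the wrist camera shows the bucket within about 0.5 mm of centre and square to the slab, with the tool at 10.06° against 10.1° for the slab.
- **Level and still:** tilt is estimated at under 0.5°, and picture motion over 0.1 s was about 0.02 px.
- **Grip:** a steady load of about 8.4 N is hanging from the 45 N grip.
- **Other things:** none looked moved in the scene picture; the flagged differences I could place were the arm, the bucket's old spot and shadows.

**Disagreement:** the cameras placed the slab up to about 6 mm apart (top against scene). I relied on the wrist camera because it had matched the bucket's true position. The scene camera put the bucket about 2 mm off the slab's centre in each direction, which fits its own bias and the bucket's rounded bottom corners.

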